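# Find the ground target plate by its drag, scan it, park the polished ones

### The arm

A 6-joint arm with a two-finger parallel gripper is mounted at the origin on the work surface. World frame = base frame: x ahead of the robot, y to its left, z up, the work surface at z = 0. Lengths are in m, angles in rad, forces in N, time in s.
With the tool pointing down it reaches from about 0.35 to 1 m from the base axis. Payload 7.1 kg.
Tool frame: the origin (TCP) lies between the finger pads; the fingertips stand 25 mm ahead of it and the grasp point (between the pads) lies 6 mm ahead of it; z points along the fingers, y is the direction in which the jaws open and shut (so a half turn about z gives the same grasp; the last joint's range is limited). The gripper opens to 85 mm and grips with 20 to 120 N. Pads are 22 mm wide; open, the fingers measure 114 mm over their backs; the gripper's body (76 mm by 85 mm) begins 54 mm behind the grasp point. The pads swing forward as they close: fully open they stand 13 mm farther back than shut.
Start: joints at [-1.333, 0.423, 1.63, -0, 1.089, -0.019], TCP at [0.159, -0.604, 0.256] pointing down, gripper open.
Joint ranges: [-3, 3], [-0.9, 2.11], [0.09, 2.58], [-1.31, 4.45], [0.11, 2.69], [-2.54, 2.54]. Speed limits (rad/s): [2.39, 2.39, 3.01, 3.14, 3.14, 3.14].

### API

Orientations are given as a rotation vector (axis times angle).
In Python, from station import arm gives the robot as it stands. The module is installed in compiled form; this text tells all that it offers.
- The arm moves only by the tool jog_arm, never from a script. Its argument "deltas" is a list of rows, each an object of numbers: "ax", "ay", "az": the turn, a rotation vector about the tool's x, y, z in rad; "x", "y", "z": the shift along the tool's x, y, z in m; "jaw": the gripper's target within -1 to 1 (shut at 1, half-way at 0, fully open at -1). A call has exactly 5 rows; each row shifts and turns the commanded pose from where the row before left it, along the tool's axes as they then stand; what a row does not reach is not made up. A row lasts 1/8 s, in which the tool goes at most 62.5 mm and 10.7 degrees, less where a joint would pass 70% of its speed; a pose out of reach is approached as far as the arm can. A call with a gripper value outside its range is refused whole. The fingers move at their own pace and stop on an object; "newtons" is the grip in N (left out, the last holds). Time passes only in rows, so rows that do not move let the fingers close, or fill a call up. It gives the time, the measured TCP pose, the force and the opening at its end, in the units of the state.
- arm.read_state(): the state, without advancing time (a new reading comes with each control period).
- arm.snapshot(name): name is "side" or "top" or "wrist"; returns a dict with "image" (400x640x3 uint8, red, green, blue), "K" (3x3 intrinsics, pixels), "position" and "orientation" of the camera in the world. Camera axes: x right, y up, looking along -z (the intrinsics and any distortion apply to the point x, -y, -z); pixel columns grow to the right and rows downward; lengths in m; the calibration is good to about 2 mm. A picture is of the moment at which its call begins. There is no depth.
- arm.finish_job(): hands the job in, once; it reports no verdict.
Trained networks look in the newest picture that a camera, given by its name, has taken for a name from the list of things; names that differ only in an ending like _2 or _b are one class to them, and where a whole thing is asked for, a point or a joint stands for the part that bears it (a point fixed in the world has none). Each returns a list of dicts, best first, with "confidence" (0 to 1); they miss things now and then, are a little off and sometimes report something else, mostly with a low value. They report only what shows in the picture. A call takes as long as a camera call. They do not tell look-alikes from the thing itself.
- arm.boxes_of(camera, query): "pixel" ([column, row] in pixels, amid what is visible of it).
The state is a dict: "clock": time; "joint_pos": joint angles; "qd": joint speeds; "joint_torque": joint torques, N m; "tool_pos": TCP position; "tool_rot": TCP orientation; "force": force on the tool from outside, world axes, zero at the start; "ft_torque": the same for the moment, N m; "opening": finger opening in m.
Only numpy, scipy, OpenCV 4.12 (cv2) and the standard library are available. Lean on these libraries where they do the work, as an engineer would, in place of code of your own. Each camera call takes 0.05 s, during which the arm holds its last target. There are 200 camera calls.

### The job

Three look-alike steel target plates lie face down on the slip board: two are polished, one is ground, and only the drag felt when each is pressed and slid across the board tells them apart. Push the two polished plates flat up against the board's back fence, set the ground one (do not drop it) flat on the scanner's glass stage between its corner locators, then lower the scanner's clear cover gently, without letting it fall, until it is fully closed. Leave the other things on the bench where they are.

Things in the scene. Friction and masses are not known exactly. Their poses are not given: they have to be found in the camera images.
- plate_a: one of three look-alike steel target plates, 60 (own x) x 40 (y) x 12 mm (z up), about 0.2 kg; origin at the centre of its underside. Starts face down near the slip board's front edge, in any of 3 columns 80 mm apart, x within 10 degrees of the board's. One of the three is ground, two polished: drag / press on the board about 0.1 if polished, 0.5 if ground (each +-15 %); nothing else tells
- plate_b: one of three look-alike steel target plates, 60 (own x) x 40 (y) x 12 mm (z up), about 0.2 kg; origin at the centre of its underside. Starts face down near the slip board's front edge, in any of 3 columns 80 mm apart, x within 10 degrees of the board's. One of the three is ground, two polished: drag / press on the board about 0.1 if polished, 0.5 if ground (each +-15 %); nothing else tells
- plate_c: one of three look-alike steel target plates, 60 (own x) x 40 (y) x 12 mm (z up), about 0.2 kg; origin at the centre of its underside. Starts face down near the slip board's front edge, in any of 3 columns 80 mm apart, x within 10 degrees of the board's. One of the three is ground, two polished: drag / press on the board about 0.1 if polished, 0.5 if ground (each +-15 %); nothing else tells
- slip_board: fixed flat board, 200 (x) x 270 mm (y), slippery dark grey sheet on aluminium; origin at the centre of its underside, x from the front edge to the back fence, z up. Sliding surface 12 mm above the origin. Fence along the back edge, 15 mm higher than the surface, its front face at x = +88 mm: a plate square against it has its origin at x = +58 mm. It may stand left or right on the bench
- scanner: fixed white box, 240 (x, from -90 to +150) x 220 mm (y), deck 45 mm high; origin under it at bench height, x from its front to the hinge at the back, z up. Stands on the other side from the slip board. Its clear cover stands open, leaning over the stage: a hand straight above the stage strikes it, one leaning back 25 to 45 degrees towards the scanner's front passes under it
- stage (a point): centre of the top of the scanner's glass stage, 50 mm above the bench, axes as the scanner's. Glass 56 (x) x 30 mm (y), 5 mm proud of the deck. Four corner locators, 6 mm higher than the glass, leave a place 67 (x) x 47 mm (y) for one plate, long side along the scanner's x; between them the long sides are open over 52 mm for the fingers
- cover (a joint): angle of the clear cover: 0 = closed on its stop, 1.15 rad = fully open; starts at 1.02 to 1.1. The hinge's friction holds it above about 0.9 rad; lower down it falls shut with a bang unless held. 0.3 kg, under 3 N at the handle. Reaches 205 mm from the hinge, 212 mm wide, skirts 34 mm deep at front and sides
- cover_handle (a point): middle of the black tab handle on the cover's front edge; moves with it, 233 mm from the hinge axis; when closed 103 mm in front of the scanner's origin and 81 mm above the bench. Tab 24 mm wide (along the hinge axis), 12 mm thick, sticks out 48 mm; free space beside and below it. Own x points along the cover towards the hinge, y along the hinge axis
- cover_hinge (a point): middle of the cover's hinge axis, which runs along the scanner's y; 130 mm behind the scanner's origin, 85 mm above the bench; axes as the scanner's
- tweezers: steel tweezers, 115 x 8 x 12 mm, lying flat on the bench between the two stations; origin under the middle
- vial: capped amber glass vial, 28 mm across, 58 mm tall, upright on the bench; origin at the centre of its underside
- beaker: empty glass beaker, 70 mm across, 90 mm tall, upright; origin at the centre of its underside
- tip_box: pipette tip box, blue with clear top, 85 x 120 x 80 mm; origin at the centre of its underside
There are look-alikes about, which are no part of the job. What is shaped like the plate_a but red is not meant.

How it is judged:
By the outcome, as a careful person would: the job done as asked, in the order asked, and still so for the second after the job is handed in, with the robot touching nothing.
It also fails if it takes over 72 s, if anything falls off the work surface, if the arm or the gripper's body presses on something with over 40 N, if the wrist force passes 120 N, or if a joint passes its speed limit or range.

## Working session

There is one attempt and no reset: what is moved stays moved. The work goes in short steps, Python scripts to look and compute and a tool call to move; the robot and the scene stay as the last step left them, time stands still between calls to the robot, and variables do not carry over. Pictures are saved under pics/ and viewed, about 8 in all and at most 12, crops included, and the job is handed in when it is done.

Besides the shell and the picture viewer there is one more tool, called after "Call:" by a JSON object that holds its "method" and its "body", one argument or row to a line. jog_arm: Moves the arm, as the interface text tells. Its arguments: {"type":"object","properties":{"deltas":{"type":"array"},"newtons":{"type":"number"}},"required":["deltas"]}

```bash
mkdir -p pics; cat > h.py <<'E'
import numpy as np, cv2
from scipy.spatial.transform import Rotation as R
from station import arm
def snap(n,f=None):
    s=arm.snapshot(n)
    if f: cv2.imwrite(f'pics/{f}.png',s['image'][:,:,::-1])
    return s
def Rm(o):
    o=np.array(o,float)
    return o if o.shape==(3,3) else (R.from_rotvec(o).as_matrix() if o.size==3 else R.from_quat(o).as_matrix())
def ray(s,p):
    K=np.array(s['K']);d=np.linalg.inv(K)@[p[0],p[1],1]
    return np.array(s['position']),Rm(s['orientation'])@(d*[1,-1,-1])
def at(s,p,z):
    o,d=ray(s,p);return o+d*(z-o[2])/d[2]
def proj(s,P):
    c=Rm(s['orientation']).T@(np.array(P)-s['position']);c=c*[1,-1,-1]
    q=np.array(s['K'])@c;return q[:2]/q[2]
E
python3 - <<'E'
from h import *
for n in('top','side'):
    s=snap(n,n+'1');print(n,[k for k in s],s['K'],s['position'],s['orientation'])
    for q in('plate_a','slip_board','scanner','cover_handle','tweezers','vial','beaker','tip_box'):
        print(q,[(np.round(d['pixel']),round(d['confidence'],2),np.round(at(s,d['pixel'],.02),3)) for d in arm.boxes_of(n,q)])
print(arm.read_state())
E
```

```text
top ['image', 'K', 'position', 'orientation'] [[383.44538009   0.         317.94492328]
 [  0.         383.44538009 205.42326801]
 [  0.           0.           1.        ]] [ 0.46053637 -0.00496813  1.34916961] [ 0.04215455 -0.05493536 -1.56882742]
plate_a [(array([255., 218.]), 0.7, array([0.499, 0.201, 0.02 ])), (array([283., 214.]), 0.67, array([0.512, 0.105, 0.02 ])), (array([231., 219.]), 0.63, array([0.496, 0.285, 0.02 ])), (array([196., 224.]), 0.6, array([0.476, 0.406, 0.02 ]))]
slip_board [(array([258., 200.]), 0.72, array([0.56 , 0.194, 0.02 ]))]
scanner [(array([377., 198.]), 0.84, array([ 0.57 , -0.222,  0.02 ])), (array([451., 219.]), 0.23, array([ 0.497, -0.479,  0.02 ]))]
cover_handle [(array([379., 188.]), 0.82, array([ 0.603, -0.23 ,  0.02 ]))]
tweezers [(array([311., 210.]), 0.5, array([0.529, 0.008, 0.02 ])), (array([261., 201.]), 0.44, array([0.556, 0.183, 0.02 ]))]
vial [(array([311., 244.]), 0.4, array([0.409, 0.008, 0.02 ])), (array([376., 189.]), 0.33, array([ 0.599, -0.216,  0.02 ]))]
beaker [(array([174., 197.]), 0.81, array([0.572, 0.483, 0.02 ]))]
tip_box 
[... 1062 characters left out ...]
, 0.65, array([ 0.51 , -0.488,  0.02 ]))]
{'clock': 0.9, 'joint_pos': array([-1.33296601e+00,  4.23086536e-01,  1.62988438e+00, -4.77251644e-06,
        1.08857510e+00, -1.89848240e-02]), 'qd': array([-0.00177297, -0.00060195, -0.00237192, -0.00108773, -0.00037504,
        0.00028226]), 'joint_torque': array([-9.19005724e-04, -5.57325554e+01, -2.82147771e+01,  7.03926133e-06,
        8.13902716e-04, -2.13659695e-05]), 'tool_pos': array([ 0.15878394, -0.60449428,  0.25633362]), 'tool_rot': array([3.11568126e+00, 4.02294050e-01, 1.39796270e-06]), 'force': array([-0.30952691,  0.72457845, -0.1089705 ]), 'ft_torque': array([ 0.02240482,  0.0040609 , -0.0218518 ]), 'opening': 0.08528823068285764}
```

View pics/top1.png

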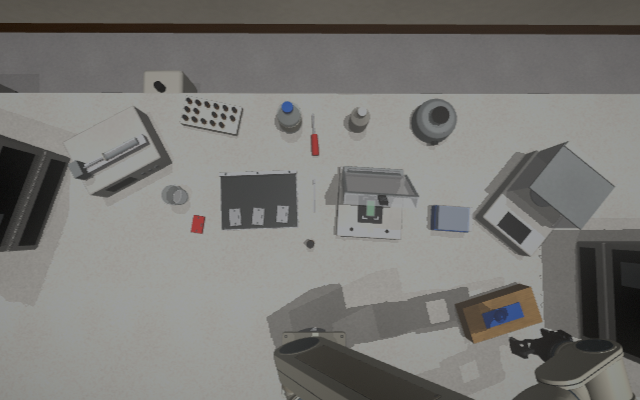

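View pics/side1.png

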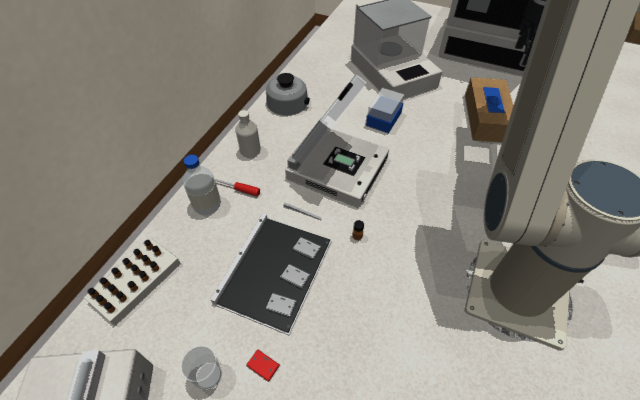

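Three grey plates on the board at top-image (235,217), (258,216) and (282,214) are the targets. The red one at (198,224) is off the board and is the look-alike. The scanner is at (370,205) with its stage at (371,208), and the tweezers are at (314,196). I'll confirm in an enlarged crop.

```bash
python3 - <<'E'
from h import *
im=cv2.imread('pics/top1.png')[155:250,205:425]
cv2.imwrite('pics/crop1.png',cv2.resize(im,None,fx=3.6,fy=3.6,interpolation=cv2.INTER_CUBIC))
E
```

```text
(no output)
```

View pics/crop1.png

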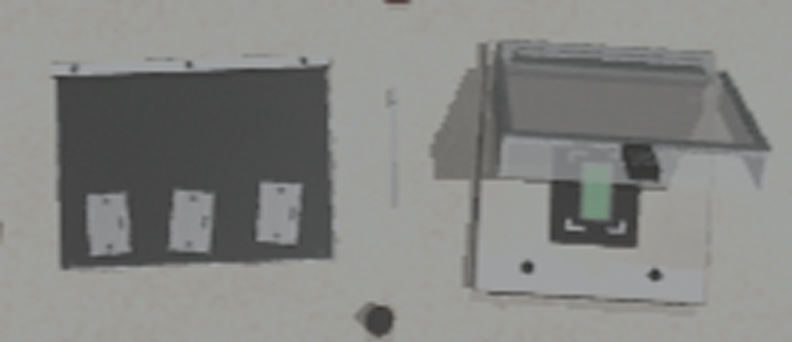

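```bash
python3 - <<'E'
from h import *
s=snap('top')
f=lambda p:(p[0]/3.6+205,p[1]/3.6+155)
def yawof(a,b): d=a-b; return np.degrees(np.arctan2(d[0],-d[1])) # right->left is +y
FL,FR=at(s,f((62,269)),.012),at(s,f((333,258)),.012)
BL,BR=at(s,f((58,76)),.012),at(s,f((327,69)),.012)
print('board',FL,FR,BL,BR)
e=FL-FR;print('board yaw',np.degrees(np.arctan2(-e[0],e[1])),'len',np.linalg.norm(e))
for n,c in dict(L=[(86,195),(127,192),(131,250),(92,256)],M=[(174,190),(215,193),(210,251),(170,250)],R=[(260,183),(303,183),(297,244),(256,242)]).items():
    P=np.array([at(s,f(q),.024) for q in c]);d=P[0]+P[1]-P[2]-P[3];print(n,P.mean(0),'yaw',np.degrees(np.arctan2(d[1],d[0])),np.linalg.norm(d)/2)
a,b=at(s,f((477,290)),.045),at(s,f((704,303)),.045);e=a-b
print('scanner front',a,b,np.degrees(np.arctan2(-e[0],e[1])),np.linalg.norm(e))
y=np.arctan2(-e[0],e[1]);m=(a+b)/2;ux=np.array([np.cos(y),np.sin(y),0]);O=m+ux*.09;O[2]=0;print('scanner O',O)
H=O+ux*.13+[0,0,.085]
for th in(1.02,1.06,1.1):
    # closed offset (-.233,-.004)
    c,t=np.cos(th),np.sin(th);X=-.233*c+ -.004*t*(1);Z=.233*t-.004*c
    P=H+ux*X+[0,0,Z];print(th,P,proj(s,P))
print('handle seen',f((640,160)), 'proj stage',(proj(s,O+[0,0,.05])-[205,155])*3.6)
s2=snap('side');print('side handle box',[d['pixel'] for d in arm.boxes_of('side','cover_handle')],[proj(s2,H+ux*(-.233*np.cos(t)-.004*np.sin(t))+[0,0,.233*np.sin(t)]) for t in(1.0,1.05,1.1)],'stage',proj(s2,O+[0,0,.05]))
im=s2['image'][70:230,270:410,::-1];cv2.imwrite('pics/crop2.png',cv2.resize(im,None,fx=3.6,fy=3.6,interpolation=cv2.INTER_CUBIC))
E
```

```text
board [0.45820545 0.31658127 0.012     ] [0.46911975 0.05527046 0.012     ] [0.64564124 0.32356895 0.012     ] [0.65311333 0.06193789 0.012     ]
board yaw 2.391711379699966 len 0.2615386448034018
L [0.50207296 0.26946617 0.024     ] yaw 5.618304986676881 0.05729246788672779
M [0.50434347 0.18980014 0.024     ] yaw -3.7419955707708557 0.056711869361695436
R [0.51214331 0.10672391 0.024     ] yaw -4.367410133457498 0.05778996823808318
scanner front [ 0.43896083 -0.08200471  0.045     ] [ 0.42695572 -0.29616959  0.045     ] -3.2083836584750576 0.21450109559480957
scanner O [ 0.52281721 -0.19412424  0.        ]
1.02 [ 0.52745723 -0.19438433  0.28144771] [382.64157941 205.23834129]
1.06 [ 0.53540084 -0.19482962  0.28630334] [383.08306024 202.28072879]
1.1 [ 0.54353196 -0.19528541  0.29083693] [383.51052606 199.2404789 ]
handle seen (382.77777777777777, 199.44444444444446) proj stage [595.95219978 201.0444154 ]
side handle box [[327.1, 120.4]] [array([352.90347102,  95.00388615]), array([349.42664935,  91.84540985]), array([345.81560542,  88.81323006])] stage [347.91878543 160.37179144]
```

View pics/crop2.png

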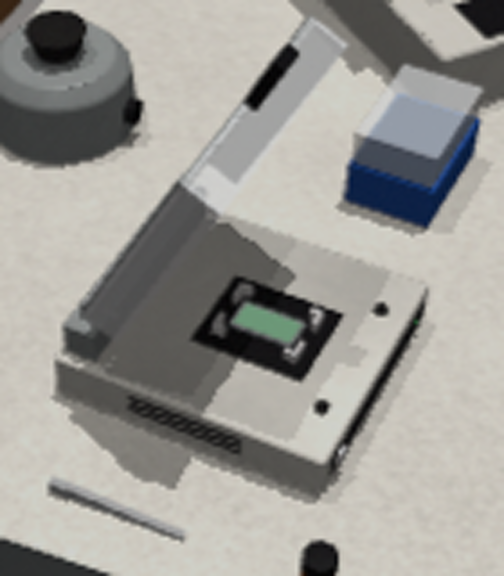

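```bash
cat >> h.py <<'E'
import json
def down(yaw,lean=0):
    # yaw deg of tool x in world; lean deg: hand leans back towards -x of that frame
    return (R.from_euler('z',yaw,degrees=True)*R.from_euler('y',-lean,degrees=True)*R.from_rotvec([np.pi,0,0]))
def plan(way,start=None,vmax=.06,wmax=.18,jaw=None,pad=True):
    """way: list of (pos,Rotation[,vmax]); prints rounded rows in calls of 5"""
    st=arm.read_state();p=np.array(st['tool_pos']);q=R.from_rotvec(st['tool_rot'])
    if start: p,q=start
    rows=[]
    for w in way:
        P,Q=np.array(w[0],float),w[1];v=w[2] if len(w)>2 else vmax
        n=max(1,int(np.ceil(max(np.linalg.norm(P-p)/v,(q.inv()*Q).magnitude()/wmax))))
        p0,q0=p.copy(),q;rv=(q0.inv()*Q).as_rotvec()
        for i in range(1,n+1):
            pt=p0+(P-p0)*i/n;qt=q0*R.from_rotvec(rv*i/n)
            d=np.round(q.inv().apply(pt-p),4 if v<.01 else 3);a=np.round((q.inv()*qt).as_rotvec(),3)
            rows.append({k:float(x) for k,x in zip(('x','y','z','ax','ay','az'),[*d,*a]) if x})
            p=p+q.apply(d);q=q*R.from_rotvec(a)
    while pad and len(rows)%5: rows.append({})
    for i in range(0,len(rows),5): print(json.dumps(rows[i:i+5]).replace(' ',''))
def st():
    s=arm.read_state();print('t',round(s['clock'],2),'p',np.round(s['tool_pos'],4),'rv',np.round(s['tool_rot'],3),'F',np.round(s['force'],2),'M',np.round(s['ft_torque'],2),'op',round(s['opening'],4),'j',np.round(s['joint_pos'],2))
E
python3 - <<'E'
from h import *
s=snap('side')
for c in [(242,293),(219,324),(316,318),(293,350)]: print(at(s,(270+c[0]/3.6,70+c[1]/3.6),.054))
plan([([.38,-.2,.36],down(2.4)),([.47,.19,.36],down(2.4))])
E
```

```text
[ 0.56434033 -0.21195698  0.054     ]
[ 0.56777706 -0.17146564  0.054     ]
[ 0.4982312  -0.20992589  0.054     ]
[ 0.50243087 -0.16906452  0.054     ]
[{"x":0.04,"y":-0.042,"z":-0.013,"az":0.027},{"x":0.038,"y":-0.043,"z":-0.013,"az":0.027},{"x":0.037,"y":-0.044,"z":-0.013,"az":0.027},{"x":0.036,"y":-0.045,"z":-0.013,"az":0.026},{"x":0.035,"y":-0.046,"z":-0.013,"az":0.027}]
[{"x":0.034,"y":-0.046,"z":-0.013,"az":0.027},{"x":0.032,"y":-0.048,"z":-0.013,"az":0.027},{"x":0.031,"y":-0.049,"z":-0.013,"az":0.027},{"x":0.015,"y":-0.055},{"x":0.015,"y":-0.055}]
[{"x":0.016,"y":-0.055},{"x":0.015,"y":-0.055},{"x":0.015,"y":-0.055},{"x":0.015,"y":-0.055},{"x":0.016,"y":-0.056}]
```

Call:
{"method": "jog_arm", "body": {
  "deltas": [
    {"x": 0.04,"y": -0.042,"z": -0.013,"az": 0.027},
    {"x": 0.038,"y": -0.043,"z": -0.013,"az": 0.027},
    {"x": 0.037,"y": -0.044,"z": -0.013,"az": 0.027},
    {"x": 0.036,"y": -0.045,"z": -0.013,"az": 0.026},
    {"x": 0.035,"y": -0.046,"z": -0.013,"az": 0.027}
  ]
}}

```text
invalid input
```

Call:
{"method": "jog_arm", "body": {
  "deltas": [
    {"x": 0.034,"y": -0.046,"z": -0.013,"az": 0.027},
    {"x": 0.032,"y": -0.048,"z": -0.013,"az": 0.027},
    {"x": 0.031,"y": -0.049,"z": -0.013,"az": 0.027},
    {"x": 0.015,"y": -0.055},
    {"x": 0.015,"y": -0.055}
  ]
}}

```text
invalid input
```

Call:
{"method": "jog_arm", "body": {
  "deltas": [
    {"x": 0.016,"y": -0.055},
    {"x": 0.015,"y": -0.055},
    {"x": 0.015,"y": -0.055},
    {"x": 0.015,"y": -0.055},
    {"x": 0.016,"y": -0.056}
  ]
}}

```text
invalid input
```

```bash
python3 - <<'E'
from h import *
s=snap('wrist','w1');st()
print(s['position'],s['orientation'],s['K'])
print([np.round(d['pixel']) for d in arm.boxes_of('wrist','plate_a')])
E
```

```text
t 1.15 p [ 0.1588 -0.6045  0.2563] rv [ 3.116  0.402 -0.   ] F [-0.18  0.11  0.17] M [-0.01 -0.    0.03] op 0.0853 j [-1.33  0.42  1.63 -0.    1.09 -0.02]
[ 0.22225118 -0.58750912  0.37433154] [-0.22467185  0.1728988  -1.30630871] [[329.45099773   0.         321.12045687]
 [  0.         329.45099773 199.72441158]
 [  0.           0.           1.        ]]
[]
```

View pics/w1.png

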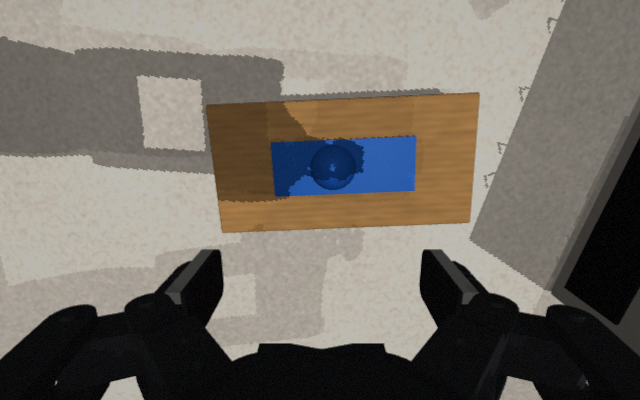

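The calls were refused, so each row probably needs every key. I'll print full rows.

```bash
sed -i "s/ if x})/})/; s/rows.append({})/rows.append(dict.fromkeys(('x','y','z','ax','ay','az'),0))/; s/    for i in range(0,len(rows),5): print/    for r in rows: r['jaw']=-1 if jaw is None else jaw\n&/" h.py; python3 - <<'E'
from h import *
plan([([.38,-.2,.36],down(2.4)),([.47,.19,.36],down(2.4))])
E
```

```text
[{"x":0.04,"y":-0.042,"z":-0.013,"ax":0.0,"ay":0.0,"az":0.027,"jaw":-1},{"x":0.038,"y":-0.043,"z":-0.013,"ax":0.0,"ay":0.0,"az":0.027,"jaw":-1},{"x":0.037,"y":-0.044,"z":-0.013,"ax":0.0,"ay":0.0,"az":0.027,"jaw":-1},{"x":0.036,"y":-0.045,"z":-0.013,"ax":0.0,"ay":0.0,"az":0.026,"jaw":-1},{"x":0.035,"y":-0.046,"z":-0.013,"ax":0.0,"ay":0.0,"az":0.027,"jaw":-1}]
[{"x":0.034,"y":-0.046,"z":-0.013,"ax":0.0,"ay":0.0,"az":0.027,"jaw":-1},{"x":0.032,"y":-0.048,"z":-0.013,"ax":0.0,"ay":0.0,"az":0.027,"jaw":-1},{"x":0.031,"y":-0.049,"z":-0.013,"ax":0.0,"ay":0.0,"az":0.027,"jaw":-1},{"x":0.015,"y":-0.055,"z":0.0,"ax":0.0,"ay":0.0,"az":-0.0,"jaw":-1},{"x":0.015,"y":-0.055,"z":0.0,"ax":0.0,"ay":0.0,"az":-0.0,"jaw":-1}]
[{"x":0.016,"y":-0.055,"z":0.0,"ax":0.0,"ay":0.0,"az":-0.0,"jaw":-1},{"x":0.015,"y":-0.055,"z":0.0,"ax":0.0,"ay":0.0,"az":-0.0,"jaw":-1},{"x":0.015,"y":-0.055,"z":0.0,"ax":0.0,"ay":0.0,"az":-0.0,"jaw":-1},{"x":0.015,"y":-0.055,"z":0.0,"ax":0.0,"ay":0.0,"az":-0.0,"jaw":-1},{"x":0.016,"y":-0.056,"z":0.0,"ax":0.0,"ay":0.0,"az":-0.0,"jaw":-1}]
```

Call:
{"method": "jog_arm", "body": {
  "deltas": [
    {"x": 0.04,"y": -0.042,"z": -0.013,"ax": 0,"ay": 0,"az": 0.027,"jaw": -1},
    {"x": 0.038,"y": -0.043,"z": -0.013,"ax": 0,"ay": 0,"az": 0.027,"jaw": -1},
    {"x": 0.037,"y": -0.044,"z": -0.013,"ax": 0,"ay": 0,"az": 0.027,"jaw": -1},
    {"x": 0.036,"y": -0.045,"z": -0.013,"ax": 0,"ay": 0,"az": 0.026,"jaw": -1},
    {"x": 0.035,"y": -0.046,"z": -0.013,"ax": 0,"ay": 0,"az": 0.027,"jaw": -1}
  ]
}}

```text
clock: 1.82
tool_pos: [0.2973, -0.3497, 0.3219]
tool_rot: [3.135, 0.191, 0.001]
force: [0.7, -0.3, 0.1]
opening: 0.0858
```

Call:
{"method": "jog_arm", "body": {
  "deltas": [
    {"x": 0.034,"y": -0.046,"z": -0.013,"ax": 0,"ay": 0,"az": 0.027,"jaw": -1},
    {"x": 0.032,"y": -0.048,"z": -0.013,"ax": 0,"ay": 0,"az": 0.027,"jaw": -1},
    {"x": 0.031,"y": -0.049,"z": -0.013,"ax": 0,"ay": 0,"az": 0.027,"jaw": -1},
    {"x": 0.015,"y": -0.055,"z": 0,"ax": 0,"ay": 0,"az": 0,"jaw": -1},
    {"x": 0.015,"y": -0.055,"z": 0,"ax": 0,"ay": 0,"az": 0,"jaw": -1}
  ]
}}

```text
clock: 2.45
tool_pos: [0.4053, -0.0867, 0.3608]
tool_rot: [3.141, 0.066, 0.002]
force: [1.0, -0.2, -0.8]
opening: 0.0855
```

Call:
{"method": "jog_arm", "body": {
  "deltas": [
    {"x": 0.016,"y": -0.055,"z": 0,"ax": 0,"ay": 0,"az": 0,"jaw": -1},
    {"x": 0.015,"y": -0.055,"z": 0,"ax": 0,"ay": 0,"az": 0,"jaw": -1},
    {"x": 0.015,"y": -0.055,"z": 0,"ax": 0,"ay": 0,"az": 0,"jaw": -1},
    {"x": 0.015,"y": -0.055,"z": 0,"ax": 0,"ay": 0,"az": 0,"jaw": 0.5},
    {"x": 0.016,"y": -0.056,"z": 0,"ax": 0,"ay": 0,"az": 0,"jaw": 1}
  ]
}}

```text
clock: 3.08
tool_pos: [0.4705, 0.1925, 0.3606]
tool_rot: [-3.141, -0.066, -0.001]
force: [0.4, -0.3, 1.0]
opening: 0.0515
```

```bash
python3 - <<'E'
from h import *
s=snap('wrist','w2');st()
b=[d['pixel'] for d in arm.boxes_of('wrist','plate_a')]
print([(np.round(x),np.round(at(s,x,.024),3)) for x in b])
E
```

```text
t 3.12 p [0.472  0.198  0.3607] rv [-3.137e+00 -6.900e-02 -3.000e-03] F [1.81 5.45 0.14] M [ 0.18 -0.04 -0.02] op 0.044 j [0.37 0.14 1.77 0.   1.23 1.9 ]
[(array([386., 133.]), array([0.511, 0.107, 0.024])), (array([172., 145.]), array([0.483, 0.397, 0.024])), (array([323., 131.]), array([0.51 , 0.191, 0.024])), (array([263., 134.]), array([0.503, 0.272, 0.024]))]
```

View pics/w2.png

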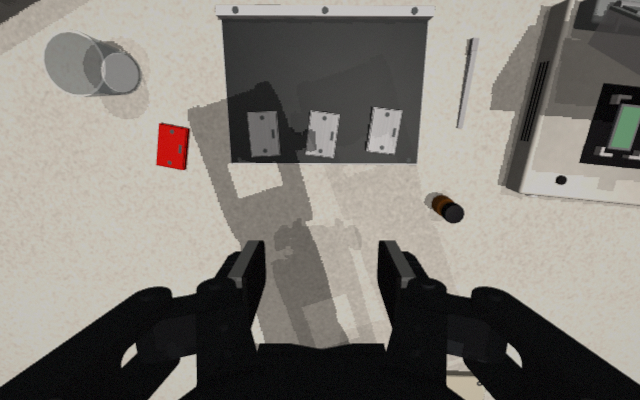

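```bash
python3 - <<'E'
from h import *
st();plan([([.507,.190,.062],down(2.4),.062)],jaw=1)
E
```

```text
t 3.17 p [0.4712 0.195  0.3604] rv [-3.139e+00 -7.300e-02 -2.000e-03] F [-0.18 -0.79  0.26] M [ 0.01 -0.04 -0.04] op 0.0362 j [0.37 0.14 1.77 0.   1.23 1.89]
[{"x":0.007,"y":0.001,"z":0.06,"ax":-0.0,"ay":-0.0,"az":0.001,"jaw":1},{"x":0.007,"y":0.002,"z":0.059,"ax":-0.001,"ay":-0.0,"az":0.001,"jaw":1},{"x":0.007,"y":0.001,"z":0.06,"ax":0.0,"ay":-0.001,"az":0.001,"jaw":1},{"x":0.007,"y":0.002,"z":0.06,"ax":-0.0,"ay":0.0,"az":0.001,"jaw":1},{"x":0.007,"y":0.001,"z":0.059,"ax":-0.001,"ay":-0.0,"az":0.0,"jaw":1}]
```

Call:
{"method": "jog_arm", "body": {
  "deltas": [
    {"x": 0.007,"y": 0.001,"z": 0.06,"ax": 0,"ay": 0,"az": 0.001,"jaw": 1},
    {"x": 0.007,"y": 0.002,"z": 0.06,"ax": 0,"ay": 0,"az": 0.001,"jaw": 1},
    {"x": 0.007,"y": 0.001,"z": 0.06,"ax": 0,"ay": 0,"az": 0,"jaw": 1},
    {"x": 0.007,"y": 0.002,"z": 0.06,"ax": 0,"ay": 0,"az": 0,"jaw": 1},
    {"x": 0.007,"y": 0.001,"z": 0.057,"ax": 0,"ay": 0,"az": 0,"jaw": 1}
  ],
  "newtons": 40
}}

```text
clock: 3.8
tool_pos: [0.5058, 0.1843, 0.0617]
tool_rot: [-3.141, -0.062, -0.001]
force: [0.8, -0.0, 0.9]
opening: 0.0002
```

Call:
{"method": "jog_arm", "body": {
  "deltas": [
    {"x": 0,"y": 0,"z": 0.004,"ax": 0,"ay": 0,"az": 0,"jaw": 1},
    {"x": 0,"y": 0,"z": 0.003,"ax": 0,"ay": 0,"az": 0,"jaw": 1},
    {"x": 0,"y": 0,"z": 0.002,"ax": 0,"ay": 0,"az": 0,"jaw": 1},
    {"x": 0,"y": 0,"z": 0.001,"ax": 0,"ay": 0,"az": 0,"jaw": 1},
    {"x": 0,"y": 0,"z": 0,"ax": 0,"ay": 0,"az": 0,"jaw": 1}
  ]
}}

```text
clock: 4.42
tool_pos: [0.5062, 0.1852, 0.0546]
tool_rot: [-3.14, -0.063, -0.003]
force: [0.1, -0.3, 0.3]
opening: 0.0001
```

```bash
python3 -c "
from h import *
st()"
```

```text
t 4.42 p [0.5062 0.1852 0.0546] rv [-3.14e+00 -6.30e-02 -3.00e-03] F [ 0.15 -0.32  0.29] M [ 0.05  0.04 -0.01] op 0.0001 j [ 0.33  0.61  1.92 -0.    0.61  1.86]
```

Call:
{"method": "jog_arm", "body": {
  "deltas": [
    {"x": 0,"y": -0.004,"z": 0.002,"ax": 0,"ay": 0,"az": 0,"jaw": 1},
    {"x": 0,"y": 0,"z": 0.002,"ax": 0,"ay": 0,"az": 0,"jaw": 1},
    {"x": 0,"y": 0,"z": 0.001,"ax": 0,"ay": 0,"az": 0,"jaw": 1},
    {"x": 0,"y": 0,"z": 0.001,"ax": 0,"ay": 0,"az": 0,"jaw": 1},
    {"x": 0,"y": 0,"z": 0.001,"ax": 0,"ay": 0,"az": 0,"jaw": 1}
  ]
}}

```text
clock: 5.05
tool_pos: [0.5063, 0.1894, 0.0488]
tool_rot: [-3.14, -0.063, -0.002]
force: [-8.2, -1.4, 40.8]
opening: -0.0
```

Call:
{"method": "jog_arm", "body": {
  "deltas": [
    {"x": 0,"y": 0,"z": -0.001,"ax": 0,"ay": 0,"az": 0,"jaw": 1},
    {"x": 0.004,"y": 0,"z": 0,"ax": 0,"ay": 0,"az": 0,"jaw": 1},
    {"x": 0.004,"y": 0,"z": 0,"ax": 0,"ay": 0,"az": 0,"jaw": 1},
    {"x": 0.004,"y": 0,"z": 0,"ax": 0,"ay": 0,"az": 0,"jaw": 1},
    {"x": 0.004,"y": 0,"z": 0,"ax": 0,"ay": 0,"az": 0,"jaw": 1}
  ]
}}

```text
clock: 5.68
tool_pos: [0.5222, 0.19, 0.049]
tool_rot: [-3.14, -0.063, -0.002]
force: [-4.1, -0.4, 19.7]
opening: -0.0002
```

Call:
{"method": "jog_arm", "body": {
  "deltas": [
    {"x": 0.004,"y": 0,"z": 0,"ax": 0,"ay": 0,"az": 0,"jaw": 1},
    {"x": 0.004,"y": 0,"z": 0,"ax": 0,"ay": 0,"az": 0,"jaw": 1},
    {"x": 0.004,"y": 0,"z": 0,"ax": 0,"ay": 0,"az": 0,"jaw": 1},
    {"x": 0.004,"y": 0,"z": 0,"ax": 0,"ay": 0,"az": 0,"jaw": 1},
    {"x": 0.004,"y": 0,"z": 0,"ax": 0,"ay": 0,"az": 0,"jaw": 1}
  ]
}}

```text
clock: 6.3
tool_pos: [0.5422, 0.1908, 0.049]
tool_rot: [-3.14, -0.063, -0.002]
force: [-4.5, -0.3, 19.0]
opening: -0.0003
```

```bash
python3 - <<'E'
from h import *
st()
for n in('top','side'):
    s=snap(n,n+'2');print([np.round(at(s,d['pixel'],.02),3) for d in arm.boxes_of(n,'plate_a')])
st()
a=cv2.imread('pics/top2.png')[155:245,205:325];b=cv2.imread('pics/side2.png')[220:340,200:360]
r=lambda i:cv2.resize(i,(480*1,int(480*i.shape[0]/i.shape[1])),interpolation=cv2.INTER_CUBIC)[:360]
a,b=r(a),r(b);h=min(len(a),len(b));cv2.imwrite('pics/c3.png',cv2.resize(np.hstack([a[:h],b[:h]]),(800,int(h*800/960))))
E
```

```text
t 6.3 p [0.5422 0.1908 0.049 ] rv [-3.14e+00 -6.30e-02 -2.00e-03] F [-4.52 -0.33 18.97] M [-0.08  0.72  0.  ] op -0.0003 j [0.32 0.66 1.84 0.   0.65 1.85]
[array([0.481, 0.399, 0.02 ]), array([0.511, 0.106, 0.02 ])]
[array([0.514, 0.276, 0.02 ]), array([0.51 , 0.122, 0.02 ]), array([0.475, 0.405, 0.02 ]), array([0.53 , 0.197, 0.02 ])]
t 6.5 p [0.5428 0.1908 0.049 ] rv [-3.14  -0.063 -0.004] F [-2.04 -0.12 15.75] M [-0.02  0.32  0.  ] op 0.0001 j [0.32 0.66 1.84 0.   0.64 1.85]
```

View pics/c3.png

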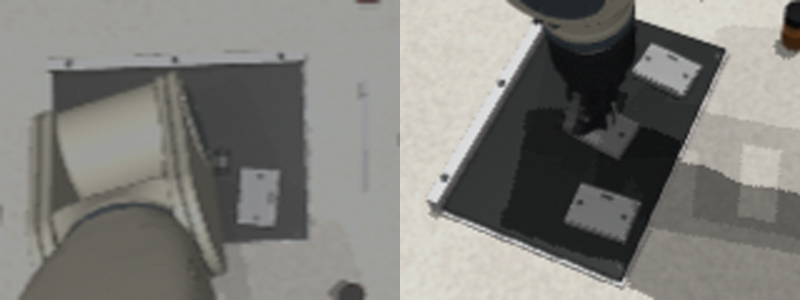

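Call:
{"method": "jog_arm", "body": {
  "deltas": [
    {"x": -0.004,"y": 0,"z": 0,"ax": 0,"ay": 0,"az": 0,"jaw": 1},
    {"x": -0.004,"y": 0,"z": 0,"ax": 0,"ay": 0,"az": 0,"jaw": 1},
    {"x": -0.004,"y": 0,"z": 0,"ax": 0,"ay": 0,"az": 0,"jaw": 1},
    {"x": -0.004,"y": 0,"z": 0,"ax": 0,"ay": 0,"az": 0,"jaw": 1},
    {"x": -0.004,"y": 0,"z": 0,"ax": 0,"ay": 0,"az": 0,"jaw": 1}
  ]
}}

```text
clock: 7.12
tool_pos: [0.5242, 0.1904, 0.0491]
tool_rot: [-3.139, -0.063, -0.009]
force: [2.3, -1.2, 12.3]
opening: 0.0002
```

```bash
python3 - <<'E'
from h import *
st()
plan([([.524,.190,.07],down(2.4),.06),([.511,.106,.055],down(2.4),.06)],jaw=1)
E
```

```text
t 7.12 p [0.5242 0.1904 0.0491] rv [-3.139 -0.063 -0.009] F [ 2.33 -1.18 12.27] M [ 0.01 -0.49 -0.07] op 0.0002 j [ 0.33  0.64  1.88 -0.    0.62  1.86]
[{"x":-0.0,"y":0.0,"z":-0.021,"ax":-0.002,"ay":-0.006,"az":-0.002,"jaw":1},{"x":-0.008,"y":0.042,"z":0.008,"ax":0.0,"ay":-0.0,"az":-0.0,"jaw":1},{"x":-0.009,"y":0.042,"z":0.007,"ax":0.0,"ay":-0.0,"az":-0.0,"jaw":1},{"x":0,"y":0,"z":0,"ax":0,"ay":0,"az":0,"jaw":1},{"x":0,"y":0,"z":0,"ax":0,"ay":0,"az":0,"jaw":1}]
```

Call:
{"method": "jog_arm", "body": {
  "deltas": [
    {"x": 0,"y": 0,"z": -0.021,"ax": 0,"ay": -0.006,"az": -0.002,"jaw": 1},
    {"x": -0.008,"y": 0.042,"z": 0.008,"ax": 0,"ay": 0,"az": 0,"jaw": 1},
    {"x": -0.009,"y": 0.042,"z": 0.007,"ax": 0,"ay": 0,"az": 0,"jaw": 1},
    {"x": 0,"y": 0,"z": 0.002,"ax": 0,"ay": 0,"az": 0,"jaw": 1},
    {"x": 0,"y": 0,"z": 0,"ax": 0,"ay": 0,"az": 0,"jaw": 1}
  ]
}}

```text
clock: 7.75
tool_pos: [0.5082, 0.1051, 0.0513]
tool_rot: [3.141, 0.065, -0.009]
force: [0.5, -0.1, 0.4]
opening: -0.0003
```

```bash
python3 -c "
from h import *
st()"
```

```text
t 7.75 p [0.5082 0.1051 0.0513] rv [ 3.141  0.065 -0.009] F [ 0.52 -0.08  0.41] M [-0.01 -0.    0.06] op -0.0003 j [0.18 0.6  1.96 0.   0.58 1.71]
```

Call:
{"method": "jog_arm", "body": {
  "deltas": [
    {"x": 0,"y": 0,"z": 0.001,"ax": 0,"ay": 0,"az": 0,"jaw": 1},
    {"x": 0,"y": 0,"z": 0.001,"ax": 0,"ay": 0,"az": 0,"jaw": 1},
    {"x": 0,"y": 0,"z": 0.0006,"ax": 0,"ay": 0,"az": 0,"jaw": 1},
    {"x": 0,"y": 0,"z": 0,"ax": 0,"ay": 0,"az": 0,"jaw": 1},
    {"x": 0.004,"y": 0,"z": 0,"ax": 0,"ay": 0,"az": 0,"jaw": 1}
  ]
}}

```text
clock: 8.38
tool_pos: [0.5119, 0.1053, 0.0491]
tool_rot: [3.141, 0.066, -0.009]
force: [-1.3, -0.2, 3.7]
opening: -0.0002
```

Call:
{"method": "jog_arm", "body": {
  "deltas": [
    {"x": 0.004,"y": 0,"z": 0,"ax": 0,"ay": 0,"az": 0,"jaw": 1},
    {"x": 0.004,"y": 0,"z": 0,"ax": 0,"ay": 0,"az": 0,"jaw": 1},
    {"x": 0.004,"y": 0,"z": 0,"ax": 0,"ay": 0,"az": 0,"jaw": 1},
    {"x": 0.004,"y": 0,"z": 0,"ax": 0,"ay": 0,"az": 0,"jaw": 1},
    {"x": 0.004,"y": 0,"z": 0,"ax": 0,"ay": 0,"az": 0,"jaw": 1}
  ]
}}

```text
clock: 9.0
tool_pos: [0.5326, 0.106, 0.0491]
tool_rot: [-3.141, -0.066, 0.008]
force: [-0.6, -1.0, 7.8]
opening: -0.0001
```

Call:
{"method": "jog_arm", "body": {
  "deltas": [
    {"x": 0,"y": 0,"z": 0.0006,"ax": 0,"ay": 0,"az": 0,"jaw": 1},
    {"x": 0.003,"y": 0,"z": 0.0004,"ax": 0,"ay": 0,"az": 0,"jaw": 1},
    {"x": 0.004,"y": 0,"z": 0,"ax": 0,"ay": 0,"az": 0,"jaw": 1},
    {"x": 0.004,"y": 0,"z": 0,"ax": 0,"ay": 0,"az": 0,"jaw": 1},
    {"x": 0.004,"y": 0,"z": 0,"ax": 0,"ay": 0,"az": 0,"jaw": 1}
  ]
}}

```text
clock: 9.62
tool_pos: [0.5484, 0.1068, 0.049]
tool_rot: [-3.141, -0.066, 0.005]
force: [-0.7, -0.4, 15.4]
opening: 0.0002
```

Call:
{"method": "jog_arm", "body": {
  "deltas": [
    {"x": -0.004,"y": 0,"z": 0,"ax": 0,"ay": 0,"az": 0,"jaw": 1},
    {"x": -0.004,"y": 0,"z": 0,"ax": 0,"ay": 0,"az": 0,"jaw": 1},
    {"x": -0.004,"y": 0,"z": 0,"ax": 0,"ay": 0,"az": 0,"jaw": 1},
    {"x": -0.004,"y": 0,"z": 0,"ax": 0,"ay": 0,"az": 0,"jaw": 1},
    {"x": -0.004,"y": 0,"z": 0,"ax": 0,"ay": 0,"az": 0,"jaw": 1}
  ]
}}

```text
clock: 10.25
tool_pos: [0.529, 0.106, 0.049]
tool_rot: [-3.14, -0.066, 0.002]
force: [0.9, -0.1, 11.6]
opening: 0.0
```

```bash
python3 - <<'E'
from h import *
st()
plan([([.517,.106,.07],down(2.4),.06),([.501,.270,.0515],down(2.4),.06)],jaw=1)
for n in('side',):
    s=snap(n);print([np.round(at(s,d['pixel'],.02),3) for d in arm.boxes_of(n,'plate_a')])
st()
E
```

```text
t 10.25 p [0.529 0.106 0.049] rv [-3.14e+00 -6.60e-02  2.00e-03] F [ 0.87 -0.15 11.62] M [ 0.01 -0.23  0.02] op 0.0 j [0.18 0.63 1.92 0.   0.6  1.7 ]
[{"x":-0.012,"y":-0.0,"z":-0.021,"ax":-0.001,"ay":0.001,"az":-0.0,"jaw":1},{"x":-0.003,"y":-0.055,"z":0.006,"ax":0.0,"ay":0.0,"az":-0.0,"jaw":1},{"x":-0.003,"y":-0.055,"z":0.006,"ax":0.0,"ay":0.0,"az":-0.0,"jaw":1},{"x":-0.003,"y":-0.055,"z":0.006,"ax":0.0,"ay":0.0,"az":-0.0,"jaw":1},{"x":0,"y":0,"z":0,"ax":0,"ay":0,"az":0,"jaw":1}]
[array([0.473, 0.403, 0.02 ]), array([0.525, 0.196, 0.02 ]), array([0.505, 0.272, 0.02 ]), array([0.526, 0.121, 0.02 ])]
t 10.35 p [0.5285 0.106  0.049 ] rv [-3.14  -0.066  0.004] F [-1.1   0.54 13.26] M [0.05 0.06 0.01] op 0.0 j [0.18 0.63 1.92 0.   0.6  1.7 ]
```

Call:
{"method": "jog_arm", "body": {
  "deltas": [
    {"x": -0.012,"y": 0,"z": -0.021,"ax": 0,"ay": 0,"az": 0,"jaw": 1},
    {"x": -0.003,"y": -0.055,"z": 0.006,"ax": 0,"ay": 0,"az": 0,"jaw": 1},
    {"x": -0.003,"y": -0.055,"z": 0.006,"ax": 0,"ay": 0,"az": 0,"jaw": 1},
    {"x": -0.003,"y": -0.055,"z": 0.006,"ax": 0,"ay": 0,"az": 0,"jaw": 1},
    {"x": 0,"y": 0,"z": 0,"ax": 0,"ay": 0,"az": 0,"jaw": 1}
  ]
}}

```text
clock: 10.98
tool_pos: [0.4986, 0.2731, 0.0503]
tool_rot: [-3.14, -0.073, 0.008]
force: [-0.3, -0.1, 0.6]
opening: 0.0001
```

Call:
{"method": "jog_arm", "body": {
  "deltas": [
    {"x": 0,"y": 0,"z": 0.001,"ax": 0,"ay": 0,"az": 0,"jaw": 1},
    {"x": 0,"y": 0,"z": 0.001,"ax": 0,"ay": 0,"az": 0,"jaw": 1},
    {"x": 0,"y": 0,"z": 0.001,"ax": 0,"ay": 0,"az": 0,"jaw": 1},
    {"x": 0,"y": 0,"z": 0.0006,"ax": 0,"ay": 0,"az": 0,"jaw": 1},
    {"x": 0,"y": 0,"z": 0,"ax": 0,"ay": 0,"az": 0,"jaw": 1}
  ]
}}

```text
clock: 11.6
tool_pos: [0.5007, 0.2689, 0.049]
tool_rot: [-3.14, -0.062, 0.005]
force: [-1.3, 0.1, 13.7]
opening: -0.0002
```

Call:
{"method": "jog_arm", "body": {
  "deltas": [
    {"x": 0.004,"y": 0,"z": 0.0003,"ax": 0,"ay": 0,"az": 0,"jaw": 1},
    {"x": 0.004,"y": 0,"z": 0,"ax": 0,"ay": 0,"az": 0,"jaw": 1},
    {"x": 0.004,"y": 0,"z": 0,"ax": 0,"ay": 0,"az": 0,"jaw": 1},
    {"x": 0.004,"y": 0,"z": 0,"ax": 0,"ay": 0,"az": 0,"jaw": 1},
    {"x": 0.004,"y": 0,"z": 0,"ax": 0,"ay": 0,"az": 0,"jaw": 1}
  ]
}}

```text
clock: 12.22
tool_pos: [0.521, 0.2698, 0.049]
tool_rot: [-3.139, -0.062, 0.004]
force: [-2.5, 0.2, 16.4]
opening: 0.0001
```

Call:
{"method": "jog_arm", "body": {
  "deltas": [
    {"x": -0.004,"y": 0,"z": 0,"ax": 0,"ay": 0,"az": 0,"jaw": 1},
    {"x": -0.004,"y": 0,"z": 0,"ax": 0,"ay": 0,"az": 0,"jaw": 1},
    {"x": -0.004,"y": 0,"z": 0,"ax": 0,"ay": 0,"az": 0,"jaw": 1},
    {"x": -0.004,"y": 0,"z": 0,"ax": 0,"ay": 0,"az": 0,"jaw": 1},
    {"x": 0,"y": 0,"z": -0.004,"ax": 0,"ay": 0,"az": 0,"jaw": 1}
  ]
}}

```text
clock: 12.85
tool_pos: [0.5034, 0.2685, 0.0514]
tool_rot: [3.141, 0.062, -0.009]
force: [0.5, 0.4, 0.3]
opening: 0.0001
```

```bash
python3 - <<'E'
from h import *
st()
for n in('side',):
    s=snap(n);print([np.round(at(s,d['pixel'],.02),3) for d in arm.boxes_of(n,'plate_a')])
E
```

```text
t 12.85 p [0.5034 0.2685 0.0514] rv [ 3.141  0.062 -0.009] F [0.47 0.37 0.26] M [-0.04  0.03  0.01] op 0.0001 j [0.47 0.65 1.84 0.   0.65 2.  ]
[array([0.475, 0.407, 0.02 ]), array([0.49 , 0.275, 0.02 ])]
```

Readings so far are about 0.07 for R, 0.15 for L and 0.2 for M, with roughly 1 N of noise. I'll retest at a higher press.

Call:
{"method": "jog_arm", "body": {
  "deltas": [
    {"x": 0,"y": 0,"z": 0.002,"ax": 0,"ay": 0,"az": 0,"jaw": 1},
    {"x": 0,"y": 0,"z": 0.001,"ax": 0,"ay": 0,"az": 0,"jaw": 1},
    {"x": 0,"y": 0,"z": 0.0007,"ax": 0,"ay": 0,"az": 0,"jaw": 1},
    {"x": 0.004,"y": 0,"z": 0.0005,"ax": 0,"ay": 0,"az": 0,"jaw": 1},
    {"x": 0.004,"y": 0,"z": 0,"ax": 0,"ay": 0,"az": 0,"jaw": 1}
  ]
}}

```text
clock: 13.58
tool_pos: [0.513, 0.2711, 0.049]
tool_rot: [-3.139, -0.065, 0.003]
force: [-2.7, 0.4, 22.1]
opening: 0.0001
```

Call:
{"method": "jog_arm", "body": {
  "deltas": [
    {"x": 0.004,"y": 0,"z": 0.0003,"ax": 0,"ay": 0,"az": 0,"jaw": 1},
    {"x": 0.004,"y": 0,"z": 0.0003,"ax": 0,"ay": 0,"az": 0,"jaw": 1},
    {"x": 0.004,"y": 0,"z": 0,"ax": 0,"ay": 0,"az": 0,"jaw": 1},
    {"x": 0.004,"y": 0,"z": 0,"ax": 0,"ay": 0,"az": 0,"jaw": 1},
    {"x": 0.004,"y": 0,"z": 0,"ax": 0,"ay": 0,"az": 0,"jaw": 1}
  ]
}}

```text
clock: 14.2
tool_pos: [0.5335, 0.2722, 0.049]
tool_rot: [-3.138, -0.065, 0.001]
force: [-2.2, -0.2, 25.6]
opening: -0.0
```

```bash
python3 - <<'E'
from h import *
st()
E
```

```text
t 14.2 p [0.5335 0.2722 0.049 ] rv [-3.138e+00 -6.500e-02  1.000e-03] F [-2.16 -0.2  25.56] M [0.02 0.41 0.  ] op -0.0 j [0.45 0.68 1.78 0.   0.68 1.98]
```

L reads 2.2/25.6 N, about 0.09, so it is polished. R reads about 0.07, also polished. M reads about 0.2 or more in four samples, so M is the ground one. Next I'll push L to the fence with the jaws partly open, so the two fingertips square it up.

```bash
python3 - <<'E'
from h import *
D=down(2.4)
plan([([.5335,.272,.062],D),([.474,.270,.062],D),([.474,.270,.041],D),([.479,.270,.040],D),([.479,.270,.040],D)],jaw=.53)
plan([([.56,.2735,.040],D,.017)],start=(np.array([.479,.270,.040]),D),jaw=.53)
E
```

```text
[{"x":-0.0,"y":0.0,"z":-0.013,"ax":-0.002,"ay":0.001,"az":-0.0,"jaw":0.53},{"x":-0.06,"y":-0.0,"z":-0.0,"ax":-0.0,"ay":-0.0,"az":-0.0,"jaw":0.53},{"x":0.0,"y":-0.0,"z":0.021,"ax":-0.0,"ay":-0.0,"az":-0.0,"jaw":0.53},{"x":0.005,"y":-0.0,"z":0.001,"ax":-0.0,"ay":-0.0,"az":-0.0,"jaw":0.53},{"x":0.0,"y":-0.0,"z":-0.0,"ax":-0.0,"ay":-0.0,"az":-0.0,"jaw":0.53}]
[{"x":0.016,"y":-0.0,"z":-0.0,"ax":0.0,"ay":0.0,"az":0.0,"jaw":0.53},{"x":0.016,"y":-0.0,"z":-0.0,"ax":0.0,"ay":0.0,"az":0.0,"jaw":0.53},{"x":0.017,"y":-0.0,"z":-0.0,"ax":0.0,"ay":0.0,"az":0.0,"jaw":0.53},{"x":0.016,"y":-0.0,"z":-0.0,"ax":0.0,"ay":0.0,"az":0.0,"jaw":0.53},{"x":0.016,"y":-0.0,"z":-0.0,"ax":0.0,"ay":0.0,"az":0.0,"jaw":0.53}]
```

Call:
{"method": "jog_arm", "body": {
  "deltas": [
    {"x": 0,"y": 0,"z": -0.013,"ax": 0,"ay": 0,"az": 0,"jaw": 1},
    {"x": -0.03,"y": 0,"z": 0,"ax": 0,"ay": 0,"az": 0,"jaw": 0.53},
    {"x": -0.03,"y": 0,"z": 0,"ax": 0,"ay": 0,"az": 0,"jaw": 0.53},
    {"x": 0,"y": 0,"z": 0.002,"ax": 0,"ay": 0,"az": 0,"jaw": 0.53},
    {"x": 0,"y": 0,"z": 0.02,"ax": 0,"ay": 0,"az": 0,"jaw": 0.53}
  ]
}}

```text
clock: 14.82
tool_pos: [0.4725, 0.2692, 0.0376]
tool_rot: [-3.139, -0.066, 0.004]
force: [0.6, -0.7, -1.4]
opening: 0.0202
```

Call:
{"method": "jog_arm", "body": {
  "deltas": [
    {"x": 0.005,"y": 0,"z": 0,"ax": 0,"ay": 0,"az": 0,"jaw": 0.53},
    {"x": 0.01,"y": 0,"z": 0,"ax": 0,"ay": 0,"az": 0,"jaw": 0.53},
    {"x": 0.016,"y": 0,"z": 0,"ax": 0,"ay": 0,"az": 0,"jaw": 0.53},
    {"x": 0.016,"y": 0,"z": 0,"ax": 0,"ay": 0,"az": 0,"jaw": 0.53},
    {"x": 0.016,"y": 0,"z": 0,"ax": 0,"ay": 0,"az": 0,"jaw": 0.53}
  ]
}}

```text
clock: 15.45
tool_pos: [0.5352, 0.2714, 0.0372]
tool_rot: [-3.141, -0.065, 0.009]
force: [-4.1, 0.4, 17.9]
opening: 0.0203
```

```bash
python3 - <<'E'
from h import *
st()
E
```

```text
t 15.45 p [0.5352 0.2714 0.0372] rv [-3.141 -0.065  0.009] F [-4.11  0.41 17.91] M [-0.02  0.9  -0.01] op 0.0203 j [0.45 0.7  1.78 0.   0.67 1.97]
```

Call:
{"method": "jog_arm", "body": {
  "deltas": [
    {"x": 0,"y": 0,"z": -0.004,"ax": 0,"ay": 0,"az": 0,"jaw": 0.53},
    {"x": 0.01,"y": 0,"z": 0,"ax": 0,"ay": 0,"az": 0,"jaw": 0.53},
    {"x": 0.01,"y": 0,"z": 0,"ax": 0,"ay": 0,"az": 0,"jaw": 0.53},
    {"x": 0.006,"y": 0,"z": 0,"ax": 0,"ay": 0,"az": 0,"jaw": 0.53},
    {"x": 0.004,"y": 0,"z": 0,"ax": 0,"ay": 0,"az": 0,"jaw": 0.53}
  ]
}}

```text
clock: 16.08
tool_pos: [0.5642, 0.2723, 0.0405]
tool_rot: [3.141, 0.065, -0.01]
force: [-1.2, 0.2, -0.2]
opening: 0.0199
```

Call:
{"method": "jog_arm", "body": {
  "deltas": [
    {"x": 0.003,"y": 0,"z": 0,"ax": 0,"ay": 0,"az": 0,"jaw": 0.53},
    {"x": 0.003,"y": 0,"z": 0,"ax": 0,"ay": 0,"az": 0,"jaw": 0.53},
    {"x": 0.002,"y": 0,"z": 0,"ax": 0,"ay": 0,"az": 0,"jaw": 0.53},
    {"x": 0.002,"y": 0,"z": 0,"ax": 0,"ay": 0,"az": 0,"jaw": 0.53},
    {"x": 0.001,"y": 0,"z": 0,"ax": 0,"ay": 0,"az": 0,"jaw": 0.53}
  ]
}}

```text
clock: 16.7
tool_pos: [0.575, 0.2729, 0.0407]
tool_rot: [3.141, 0.066, -0.009]
force: [-1.5, 0.1, 0.6]
opening: 0.02
```

```bash
python3 - <<'E'
from h import *
st()
E
```

```text
t 16.7 p [0.575  0.2729 0.0407] rv [ 3.141  0.066 -0.009] F [-1.53  0.07  0.58] M [-0.    0.01  0.  ] op 0.02 j [0.42 0.73 1.69 0.   0.73 1.95]
```

Call:
{"method": "jog_arm", "body": {
  "deltas": [
    {"x": 0.002,"y": 0,"z": 0,"ax": 0,"ay": 0,"az": 0,"jaw": 0.53},
    {"x": 0.002,"y": 0,"z": 0,"ax": 0,"ay": 0,"az": 0,"jaw": 0.53},
    {"x": 0.001,"y": 0,"z": 0,"ax": 0,"ay": 0,"az": 0,"jaw": 0.53},
    {"x": 0.001,"y": 0,"z": 0,"ax": 0,"ay": 0,"az": 0,"jaw": 0.53},
    {"x": 0.001,"y": 0,"z": 0,"ax": 0,"ay": 0,"az": 0,"jaw": 0.53}
  ]
}}

```text
clock: 17.32
tool_pos: [0.5767, 0.2721, 0.0392]
tool_rot: [3.137, 0.065, -0.027]
force: [-15.1, 0.3, 5.7]
opening: 0.0203
```

```bash
python3 - <<'E'
from h import *
D=down(2.4)
plan([([.569,.272,.041],D),([.56,.272,.07],D),([.470,.105,.07],D),([.471,.105,.0415],D),([.471,.105,.0415],D,.02)],jaw=.53)
E
```

```text
[{"x":-0.008,"y":-0.0,"z":-0.002,"ax":0.003,"ay":0.017,"az":-0.0,"jaw":0.53},{"x":-0.009,"y":-0.001,"z":-0.029,"ax":0.0,"ay":0.0,"az":-0.0,"jaw":0.53},{"x":-0.024,"y":0.041,"z":0.0,"ax":0.0,"ay":0.0,"az":-0.0,"jaw":0.53},{"x":-0.024,"y":0.041,"z":0.0,"ax":0.0,"ay":0.0,"az":-0.0,"jaw":0.53},{"x":-0.024,"y":0.041,"z":0.0,"ax":0.0,"ay":0.0,"az":-0.0,"jaw":0.53}]
[{"x":-0.025,"y":0.04,"z":0.0,"ax":0.0,"ay":0.0,"az":-0.0,"jaw":0.53},{"x":0.001,"y":0.001,"z":0.029,"ax":0.0,"ay":0.0,"az":-0.0,"jaw":0.53},{"x":0.0,"y":-0.0,"z":-0.0,"ax":0.0,"ay":0.0,"az":-0.0,"jaw":0.53},{"x":0,"y":0,"z":0,"ax":0,"ay":0,"az":0,"jaw":0.53},{"x":0,"y":0,"z":0,"ax":0,"ay":0,"az":0,"jaw":0.53}]
```

Call:
{"method": "jog_arm", "body": {
  "deltas": [
    {"x": -0.011,"y": 0,"z": -0.002,"ax": 0,"ay": 0.01,"az": 0,"jaw": 0.53},
    {"x": -0.009,"y": 0,"z": -0.029,"ax": 0,"ay": 0,"az": 0,"jaw": 0.53},
    {"x": -0.025,"y": 0.041,"z": 0,"ax": 0,"ay": 0,"az": 0,"jaw": 0.53},
    {"x": -0.025,"y": 0.041,"z": 0,"ax": 0,"ay": 0,"az": 0,"jaw": 0.53},
    {"x": -0.025,"y": 0.041,"z": 0,"ax": 0,"ay": 0,"az": 0,"jaw": 0.53}
  ]
}}

```text
clock: 17.95
tool_pos: [0.4917, 0.1454, 0.0719]
tool_rot: [-3.14, -0.067, -0.01]
force: [0.5, 0.4, -0.0]
opening: 0.0201
```

```bash
python3 - <<'E'
from h import *
st()
D=down(2.4)
plan([([.470,.105,.07],D),([.470,.105,.042],D)],jaw=.53)
E
```

```text
t 17.95 p [0.4917 0.1454 0.0719] rv [-3.14  -0.067 -0.01 ] F [ 0.5   0.37 -0.  ] M [-0.04 -0.02 -0.06] op 0.0201 j [ 0.26  0.56  1.98 -0.    0.6   1.79]
[{"x":-0.023,"y":0.039,"z":0.002,"ax":-0.0,"ay":-0.006,"az":0.001,"jaw":0.53},{"x":-0.0,"y":0.0,"z":0.028,"ax":-0.0,"ay":-0.0,"az":-0.0,"jaw":0.53},{"x":0,"y":0,"z":0,"ax":0,"ay":0,"az":0,"jaw":0.53},{"x":0,"y":0,"z":0,"ax":0,"ay":0,"az":0,"jaw":0.53},{"x":0,"y":0,"z":0,"ax":0,"ay":0,"az":0,"jaw":0.53}]
```

Call:
{"method": "jog_arm", "body": {
  "deltas": [
    {"x": -0.023,"y": 0.036,"z": 0.001,"ax": 0,"ay": -0.006,"az": 0,"jaw": 0.53},
    {"x": 0,"y": 0,"z": 0,"ax": 0,"ay": 0,"az": 0,"jaw": 0.53},
    {"x": 0,"y": 0,"z": 0.027,"ax": 0,"ay": 0,"az": 0,"jaw": 0.53},
    {"x": 0.004,"y": 0,"z": 0,"ax": 0,"ay": 0,"az": 0,"jaw": 0.53},
    {"x": 0.01,"y": 0,"z": 0,"ax": 0,"ay": 0,"az": 0,"jaw": 0.53}
  ]
}}

```text
clock: 18.58
tool_pos: [0.4854, 0.1105, 0.0437]
tool_rot: [-3.141, -0.067, 0.002]
force: [0.8, -0.3, -0.9]
opening: 0.0201
```

Call:
{"method": "jog_arm", "body": {
  "deltas": [
    {"x": 0.012,"y": 0.004,"z": 0.002,"ax": 0,"ay": 0,"az": 0,"jaw": 0.53},
    {"x": 0.016,"y": 0,"z": 0,"ax": 0,"ay": 0,"az": 0,"jaw": 0.53},
    {"x": 0.016,"y": 0,"z": 0,"ax": 0,"ay": 0,"az": 0,"jaw": 0.53},
    {"x": 0.016,"y": 0,"z": 0,"ax": 0,"ay": 0,"az": 0,"jaw": 0.53},
    {"x": 0.012,"y": 0,"z": 0,"ax": 0,"ay": 0,"az": 0,"jaw": 0.53}
  ]
}}

```text
clock: 19.2
tool_pos: [0.5579, 0.109, 0.0412]
tool_rot: [-3.141, -0.066, 0.002]
force: [-0.2, -0.3, 0.3]
opening: 0.0201
```

Call:
{"method": "jog_arm", "body": {
  "deltas": [
    {"x": 0.008,"y": 0,"z": 0,"ax": 0,"ay": 0,"az": 0,"jaw": 0.53},
    {"x": 0.005,"y": 0,"z": 0,"ax": 0,"ay": 0,"az": 0,"jaw": 0.53},
    {"x": 0.004,"y": 0,"z": 0,"ax": 0,"ay": 0,"az": 0,"jaw": 0.53},
    {"x": 0.002,"y": 0,"z": 0,"ax": 0,"ay": 0,"az": 0,"jaw": 0.53},
    {"x": 0.002,"y": 0,"z": 0,"ax": 0,"ay": 0,"az": 0,"jaw": 0.53}
  ]
}}

```text
clock: 19.82
tool_pos: [0.5773, 0.1098, 0.041]
tool_rot: [3.141, 0.066, -0.004]
force: [-0.1, -0.3, 0.2]
opening: 0.0198
```

Call:
{"method": "jog_arm", "body": {
  "deltas": [
    {"x": 0.003,"y": 0,"z": 0,"ax": 0,"ay": 0,"az": 0,"jaw": 0.53},
    {"x": 0.003,"y": 0,"z": 0,"ax": 0,"ay": 0,"az": 0,"jaw": 0.53},
    {"x": 0.002,"y": 0,"z": 0,"ax": 0,"ay": 0,"az": 0,"jaw": 0.53},
    {"x": 0.001,"y": 0,"z": 0,"ax": 0,"ay": 0,"az": 0,"jaw": 0.53},
    {"x": 0,"y": 0,"z": 0,"ax": 0,"ay": 0,"az": 0,"jaw": 0.53}
  ]
}}

```text
clock: 20.45
tool_pos: [0.5828, 0.1098, 0.04]
tool_rot: [3.14, 0.065, -0.016]
force: [-9.4, -0.6, 3.2]
opening: 0.0201
```

```bash
python3 - <<'E'
from h import *
D=down(2.4)
plan([([.574,.1098,.041],D),([.56,.11,.09],D),([.44,.18,.19],D,.0601)],jaw=-.5)
E
```

```text
[{"x":-0.009,"y":-0.0,"z":-0.001,"ax":0.001,"ay":0.01,"az":-0.0,"jaw":-0.5},{"x":-0.014,"y":-0.001,"z":-0.049,"ax":-0.0,"ay":0.0,"az":-0.0,"jaw":-0.5},{"x":-0.039,"y":-0.025,"z":-0.033,"ax":-0.0,"ay":0.0,"az":-0.0,"jaw":-0.5},{"x":-0.039,"y":-0.025,"z":-0.034,"ax":-0.0,"ay":0.0,"az":-0.0,"jaw":-0.5},{"x":-0.039,"y":-0.025,"z":-0.033,"ax":-0.0,"ay":0.0,"az":-0.0,"jaw":-0.5}]
```

Call:
{"method": "jog_arm", "body": {
  "deltas": [
    {"x": -0.011,"y": 0,"z": 0,"ax": 0,"ay": 0.01,"az": 0,"jaw": 0.53},
    {"x": -0.014,"y": 0,"z": -0.049,"ax": 0,"ay": 0,"az": 0,"jaw": 0.53},
    {"x": -0.038,"y": -0.025,"z": -0.033,"ax": 0,"ay": 0,"az": 0,"jaw": -0.5},
    {"x": -0.038,"y": -0.025,"z": -0.033,"ax": 0,"ay": 0,"az": 0,"jaw": -0.5},
    {"x": -0.038,"y": -0.025,"z": -0.034,"ax": 0,"ay": 0,"az": 0,"jaw": -0.5}
  ]
}}

```text
clock: 21.08
tool_pos: [0.4422, 0.1798, 0.1902]
tool_rot: [-3.14, -0.065, -0.015]
force: [0.4, 0.5, -0.0]
opening: 0.064
```

```bash
python3 - <<'E'
from h import *
snap('top');s=snap('wrist','w3');st()
print([(np.round(d['pixel']),np.round(at(s,d['pixel'],.024),3)) for d in arm.boxes_of('wrist','plate_a')])
E
```

```text
t 21.18 p [0.4415 0.181  0.192 ] rv [-3.139 -0.07  -0.019] F [ 1.35 -0.25 -0.35] M [-0.01 -0.02  0.  ] op 0.064 j [ 0.37  0.3   2.01 -0.    0.82  1.89]
[(array([312.,  87.]), array([0.525, 0.193, 0.024])), (array([ 79., 129.]), array([0.483, 0.391, 0.024])), (array([215.,   2.]), array([0.585, 0.271, 0.024])), (array([416.,   6.]), array([0.589, 0.114, 0.024]))]
```

View pics/w3.png

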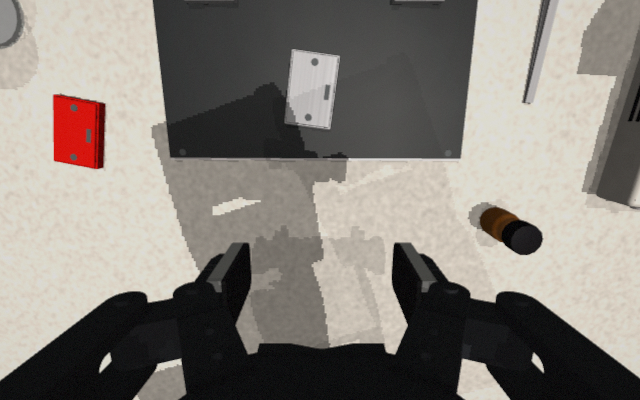

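M is at about (0.525, 0.193). It moved with the finger, yet its ratio of about 0.2 falls between the two classes, so I'll retest it before committing.

```bash
python3 - <<'E'
from h import *
s=snap('wrist')
P=np.array([at(s,q,.024) for q in [(292,50),(340,56),(330,129),(285,123)]]);d=P[0]+P[1]-P[2]-P[3];print(P.mean(0),np.degrees(np.arctan2(d[1],d[0])))
D=down(2.4);st()
plan([([.525,.193,.054],D,.062)],jaw=1)
E
```

```text
[0.52635131 0.19226402 0.024     ] -4.858744775785443
t 21.27 p [0.4436 0.1798 0.19  ] rv [-3.14  -0.068 -0.018] F [-0.26 -0.4  -0.75] M [-0.01 -0.03  0.01] op 0.0637 j [ 0.36  0.3   2.   -0.    0.82  1.89]
[{"x":0.027,"y":-0.003,"z":0.046,"ax":-0.0,"ay":-0.004,"az":0.001,"jaw":1},{"x":0.027,"y":-0.003,"z":0.045,"ax":-0.001,"ay":-0.004,"az":0.0,"jaw":1},{"x":0.027,"y":-0.004,"z":0.046,"ax":0.0,"ay":-0.003,"az":0.001,"jaw":1},{"x":0,"y":0,"z":0,"ax":0,"ay":0,"az":0,"jaw":1},{"x":0,"y":0,"z":0,"ax":0,"ay":0,"az":0,"jaw":1}]
```

Call:
{"method": "jog_arm", "body": {
  "deltas": [
    {"x": 0.027,"y": -0.003,"z": 0.046,"ax": 0,"ay": -0.004,"az": 0,"jaw": 1},
    {"x": 0.027,"y": -0.003,"z": 0.045,"ax": 0,"ay": -0.004,"az": 0,"jaw": 1},
    {"x": 0.028,"y": -0.004,"z": 0.045,"ax": 0,"ay": -0.003,"az": 0,"jaw": 1},
    {"x": 0,"y": 0,"z": 0.002,"ax": 0,"ay": 0,"az": 0,"jaw": 1},
    {"x": 0,"y": 0,"z": 0,"ax": 0,"ay": 0,"az": 0,"jaw": 1}
  ]
}}

```text
clock: 21.9
tool_pos: [0.526, 0.1918, 0.0496]
tool_rot: [3.14, 0.064, -0.007]
force: [-0.0, 0.3, 0.4]
opening: -0.0001
```

Call:
{"method": "jog_arm", "body": {
  "deltas": [
    {"x": 0,"y": 0,"z": 0.001,"ax": 0,"ay": 0,"az": 0,"jaw": 1},
    {"x": 0,"y": 0,"z": 0.001,"ax": 0,"ay": 0,"az": 0,"jaw": 1},
    {"x": 0,"y": 0,"z": 0.0008,"ax": 0,"ay": 0,"az": 0,"jaw": 1},
    {"x": 0,"y": 0,"z": 0.0006,"ax": 0,"ay": 0,"az": 0,"jaw": 1},
    {"x": 0,"y": 0,"z": 0,"ax": 0,"ay": 0,"az": 0,"jaw": 1}
  ]
}}

```text
clock: 22.52
tool_pos: [0.5257, 0.1928, 0.0491]
tool_rot: [-3.141, -0.066, 0.003]
force: [-1.6, -1.5, 9.2]
opening: 0.0002
```

Call:
{"method": "jog_arm", "body": {
  "deltas": [
    {"x": 0,"y": 0,"z": 0.0007,"ax": 0,"ay": 0,"az": 0,"jaw": 1},
    {"x": 0.003,"y": 0,"z": 0.0004,"ax": 0,"ay": 0,"az": 0,"jaw": 1},
    {"x": 0.003,"y": 0,"z": 0,"ax": 0,"ay": 0,"az": 0,"jaw": 1},
    {"x": 0.003,"y": 0,"z": 0,"ax": 0,"ay": 0,"az": 0,"jaw": 1},
    {"x": 0.003,"y": 0,"z": 0,"ax": 0,"ay": 0,"az": 0,"jaw": 1}
  ]
}}

```text
clock: 23.15
tool_pos: [0.5383, 0.1938, 0.049]
tool_rot: [-3.14, -0.066, 0.001]
force: [-3.4, -0.3, 18.2]
opening: 0.0002
```

Call:
{"method": "jog_arm", "body": {
  "deltas": [
    {"x": -0.003,"y": 0,"z": 0,"ax": 0,"ay": 0,"az": 0,"jaw": 1},
    {"x": -0.003,"y": 0,"z": 0,"ax": 0,"ay": 0,"az": 0,"jaw": 1},
    {"x": -0.003,"y": 0,"z": 0,"ax": 0,"ay": 0,"az": 0,"jaw": 1},
    {"x": -0.003,"y": 0,"z": 0,"ax": 0,"ay": 0,"az": 0,"jaw": 1},
    {"x": -0.003,"y": 0,"z": 0,"ax": 0,"ay": 0,"az": 0,"jaw": 1}
  ]
}}

```text
clock: 23.78
tool_pos: [0.5253, 0.1935, 0.0491]
tool_rot: [-3.139, -0.066, -0.006]
force: [2.9, -0.3, 11.7]
opening: -0.0001
```

```bash
python3 - <<'E'
from h import *
st()
E
```

```text
t 23.77 p [0.5253 0.1935 0.0491] rv [-3.139 -0.066 -0.006] F [ 2.92 -0.34 11.71] M [-0.01 -0.41 -0.01] op -0.0001 j [0.33 0.64 1.87 0.   0.62 1.86]
```

M again reads 0.19 and 0.25, two to three times the others and capped by finger slip, so M is the ground plate. I'll grasp it with a 32° lean.

```bash
python3 - <<'E'
from h import *
Q=down(-4.9,32)
plan([([.505,.193,.11],down(2.4),.0601),([.50,.193,.11],Q,.0601)],jaw=-.45)
E
```

```text
[{"x":-0.01,"y":-0.0,"z":-0.031,"ax":-0.001,"ay":-0.002,"az":0.0,"jaw":-0.45},{"x":-0.01,"y":-0.0,"z":-0.03,"ax":-0.001,"ay":-0.002,"az":0.0,"jaw":-0.45},{"x":-0.001,"y":-0.0,"z":0.0,"ax":-0.009,"ay":0.139,"az":0.031,"jaw":-0.45},{"x":-0.002,"y":-0.0,"z":-0.0,"ax":-0.009,"ay":0.14,"az":0.031,"jaw":-0.45},{"x":-0.001,"y":-0.0,"z":-0.001,"ax":-0.009,"ay":0.139,"az":0.031,"jaw":-0.45}]
[{"x":-0.001,"y":-0.0,"z":0.0,"ax":-0.009,"ay":0.14,"az":0.031,"jaw":-0.45},{"x":0,"y":0,"z":0,"ax":0,"ay":0,"az":0,"jaw":-0.45},{"x":0,"y":0,"z":0,"ax":0,"ay":0,"az":0,"jaw":-0.45},{"x":0,"y":0,"z":0,"ax":0,"ay":0,"az":0,"jaw":-0.45},{"x":0,"y":0,"z":0,"ax":0,"ay":0,"az":0,"jaw":-0.45}]
```

Call:
{"method": "jog_arm", "body": {
  "deltas": [
    {"x": -0.01,"y": 0,"z": -0.031,"ax": 0,"ay": 0,"az": 0,"jaw": 1},
    {"x": -0.015,"y": 0,"z": -0.03,"ax": -0.01,"ay": 0.14,"az": 0.031,"jaw": -0.45},
    {"x": -0.001,"y": 0,"z": 0,"ax": -0.009,"ay": 0.14,"az": 0.031,"jaw": -0.45},
    {"x": -0.001,"y": 0,"z": 0,"ax": -0.009,"ay": 0.14,"az": 0.031,"jaw": -0.45},
    {"x": -0.001,"y": 0,"z": 0,"ax": -0.009,"ay": 0.14,"az": 0.031,"jaw": -0.45}
  ]
}}

```text
clock: 24.4
tool_pos: [0.5221, 0.1676, 0.1489]
tool_rot: [-3.028, 0.063, -0.7]
force: [0.1, 0.0, 0.3]
opening: 0.0621
```

```bash
python3 - <<'E'
from h import *
s=snap('wrist','w4');st()
s=snap('wrist','w4')
for d in arm.boxes_of('wrist','plate_a'): print(d['confidence'],np.round(d['pixel']),np.round(at(s,d['pixel'],.024),4))
# refine: bright blob of M
b=min((d['pixel'] for d in arm.boxes_of('wrist','plate_a')),key=lambda p:np.linalg.norm(at(s,p,.024)[:2]-[.526,.192]))
g=cv2.cvtColor(s['image'],cv2.COLOR_RGB2GRAY);x,y=map(int,b);w=90
roi=g[max(0,y-w):y+w,max(0,x-w):x+w];cv2.imwrite('pics/roi.png',roi)
_,m=cv2.threshold(roi,0,255,cv2.THRESH_OTSU)
cs=[c for c in cv2.findContours(m,cv2.RETR_EXTERNAL,cv2.CHAIN_APPROX_SIMPLE)[0] if cv2.contourArea(c)>300]
for c in cs:
    q=c[:,0]+[max(0,x-w),max(0,y-w)];W=np.array([at(s,p,.024)[:2] for p in q],np.float32);print(cv2.minAreaRect(W*1000))
E
```

```text
t 24.45 p [0.5246 0.1663 0.1522] rv [-3.023  0.072 -0.71 ] F [ 0.49 -0.42  2.46] M [-0.05  0.19  0.02] op 0.0621 j [ 0.35  0.38  2.13 -0.61  0.23  2.54]
0.95 [196. 169.] [0.615 0.275 0.024]
0.86 [ 40. 328.] [0.4919 0.3947 0.024 ]
0.81 [296. 269.] [0.5293 0.192  0.024 ]
0.73 [387. 155.] [0.619  0.1138 0.024 ]
((535.8861694335938, 246.88343811035156), (12.112327575683594, 39.454551696777344), 65.72250366210938)
((530.1066284179688, 196.5695037841797), (39.82606887817383, 58.94772720336914), 84.86676788330078)
```

The wrist is near its limits (j5 = 0.23, j6 = 2.54). I'll fit a quick kinematic model to find a workable lean branch.

```bash
cat > kin.py <<'E'
from h import *
from scipy.optimize import least_squares
def fk(j,p):
    h,a,b,d=p[:4];e=p[4] if len(p)>4 else 0;o=p[5] if len(p)>5 else 0
    E=lambda x,t:R.from_euler(x,t)
    q=E('z',j[0]);pos=q.apply([0,0,h]);q=q*E('y',j[1]);pos=pos+q.apply([o,0,a]);q=q*E('y',j[2]);pos=pos+q.apply([e,0,b])
    q=q*E('z',j[3])*E('y',j[4]);pos=pos+q.apply([0,0,d]);q=q*E('z',j[5]);return pos,q
data=[([.1588,-.6045,.2563],[-1.33296601,.423086536,1.62988438,0,1.0885751,-.0189848]),([.4712,.195,.3604],[.37,.14,1.77,0,1.23,1.89]),([.5062,.1852,.0546],[.33,.61,1.92,0,.61,1.86]),([.5422,.1908,.049],[.32,.66,1.84,0,.65,1.85]),([.575,.2729,.0407],[.42,.73,1.69,0,.73,1.95]),([.4415,.181,.192],[.37,.30,2.01,0,.82,1.89])]
s=arm.read_state();data.append((list(s['tool_pos']),list(s['joint_pos'])))
f=lambda p:np.concatenate([fk(j,p)[0]-x for x,j in data])
sol=least_squares(f,[.3,.4,.4,.2,0,0]);p=sol.x
if __name__=='__main__':
    st();print(p.round(3),np.abs(sol.fun).max());x,q=fk(s['joint_pos'],p);print('rot err',(q.inv()*R.from_rotvec(s['tool_rot'])).as_rotvec())
C=R.identity()
lo=np.array([-3,-.9,.09,-1.31,.11,-2.54]);hi=np.array([3,2.11,2.58,4.45,2.69,2.54])
def ik(P,Q,j0):
    g=lambda j:np.r_[(fk(j,p)[0]-P)*10,(fk(j,p)[1].inv()*Q).as_rotvec()]
    r=least_squares(g,np.clip(j0,lo+.01,hi-.01),bounds=(lo,hi));return r.x,np.abs(r.fun).max()
if __name__=='__main__':
    for nm,(x,y,z,yaw) in dict(board=(.519,.192,.042,-4.9),stage=(.522,-.19,.08,-3.2)).items():
        for lean in(25,30,35,40,45):
            for j4 in(0,3.1):
                for j6 in(1.,-1.):
                    a=ik([x,y,z],down(yaw,lean),[np.arctan2(y,x),.4,2.1,j4,.4,j6])
                    if a[1]<.02: print(nm,lean,a[0].round(2),round(a[1],4))
E
python3 kin.py
```

```text
t 24.6 p [0.5237 0.167  0.1496] rv [-3.028  0.077 -0.7  ] F [ 0.01 -0.6   0.56] M [ 0.01  0.2  -0.01] op 0.0618 j [ 0.35  0.38  2.13 -0.61  0.23  2.54]
[0.289 0.556 0.473 0.255 0.069 0.009] 0.013520840823164904
rot err [3.08286933e-16 2.31215200e-16 1.57079633e+00]
board 25 [ 0.45  0.62  2.1  -1.31  0.22 -1.34] 0.0165
board 30 [ 0.48  0.64  2.14  4.39  0.29 -0.74] 0.0
board 30 [ 0.48  0.64  2.14  4.39  0.29 -0.74] 0.0
board 30 [ 0.48  0.64  2.14  4.39  0.29 -0.74] 0.0
board 35 [ 0.5   0.66  2.17  4.14  0.39 -0.46] 0.0
board 35 [ 0.5   0.66  2.17  4.14  0.39 -0.46] 0.0
board 35 [ 0.5   0.66  2.17  4.14  0.39 -0.46] 0.0
board 40 [ 0.53  0.69  2.2   4.    0.51 -0.3 ] 0.0
board 40 [ 0.53  0.69  2.2   4.    0.51 -0.3 ] 0.0
board 40 [ 0.53  0.69  2.2   4.    0.51 -0.3 ] 0.0
board 45 [ 0.55  0.72  2.23  3.92  0.64 -0.19] 0.0
board 45 [ 0.55  0.72  2.23  3.92  0.64 -0.19] 0.0
board 45 [ 0.55  0.72  2.23  3.92  0.64 -0.19] 0.0
stage 25 [-0.42  0.54  2.12  1.1   0.17  1.71] 0.0
stage 25 [-0.42  0.54  2.12  1.1   0.17  1.71] 0.0
stage 25 [-0.42  0.54  2.12  1.1   0.17  1.71] 0.0
stage 30 [-0.43  0.55  2.16  1.86  0.19  0.95] 0.0
stage 30 [-0.43  0.55  2.16  1.86  0.19  0.95] 0.0
stage 30 [-0.43  0.55  2.16  1.86  0.19  0.95] 0.0
stage 35 [-0.45  0.56  2.2   2.27  0.29  0.52] 0.0
stage 35 [-0.45  0.56  2.2   2.27  0.29  0.52] 0.0
stage 35 [-0.45  0.56  2.2   2.27  0.29  0.52] 0.0
stage 40 [-0.47  0.59  2.23  2.46  0.42  0.32] 0.0
stage 40 [-0.47  0.59  2.23  2.46  0.42  0.32] 0.0
stage 40 [-0.47  0.59  2.23  2.46  0.42  0.32] 0.0
stage 45 [-0.48  0.62  2.26  2.55  0.56  0.2 ] 0.0
stage 45 [-0.48  0.62  2.26  2.55  0.56  0.2 ] 0.0
stage 45 [-0.48  0.62  2.26  2.55  0.56  0.2 ] 0.0
```

```bash
cat > path.py <<'E'
from kin import *
Z=R.from_euler('z',-90,degrees=True)
def follow(ws,n=8,j=None):
    j=np.array(arm.read_state()['joint_pos']) if j is None else j
    x0,q0=ws[0]
    for x1,q1 in ws[1:]:
        rv=(q0.inv()*q1).as_rotvec();mx=0
        for i in range(1,n+1):
            k,e=ik(np.array(x0)+(np.array(x1)-x0)*i/n,q0*R.from_rotvec(rv*i/n)*Z,j);mx=max(mx,np.abs(k-j)[3]);j=k
            if e>.02: print('  bad',i,e)
        print(np.round(x1,3),j.round(2),'max dj4',mx.round(2));x0,q0=x1,q1
    return j
E
python3 - <<'E'
from path import *
s=arm.read_state();c=(s['tool_pos'],R.from_rotvec(s['tool_rot']))
A=([.47,.05,.12],down(20,0));B0=([.47,.05,.12],down(25,15));B=([.47,.05,.12],down(25,42))
for L in(38,42):
    B=([.47,.05,.12],down(25,L));C=([.515,.192,.09],down(-4.9,L));D=([.515,.192,.04],down(-4.9,L))
    E=([.515,.10,.10],down(-3,L));F=([.515,-.19,.11],down(-3.2,L));G=([.52,-.19,.075],down(-3.2,L))
    follow([c,A,B0,B,C,D,C,E,F,G])
E
```

```text
[0.47 0.05 0.12] [ 0.11  0.42  2.06 -0.    0.66  1.33] max dj4 0.23
[0.47 0.05 0.12] [0.05 0.38 2.19 0.29 0.34 0.92] max dj4 0.07
[0.47 0.05 0.12] [-0.05  0.43  2.38  2.3   0.4  -1.16] max dj4 0.39
[0.515 0.192 0.09 ] [ 0.52  0.56  2.2   4.24  0.4  -2.14] max dj4 0.26
[0.515 0.192 0.04 ] [ 0.52  0.68  2.2   4.03  0.47 -1.91] max dj4 0.03
[0.515 0.192 0.09 ] [ 0.52  0.56  2.2   4.24  0.4  -2.14] max dj4 0.03
[0.515 0.1   0.1  ] [ 0.29  0.51  2.29  3.78  0.36 -1.91] max dj4 0.06
[ 0.515 -0.19   0.11 ] [-0.47  0.5   2.23  2.25  0.32 -1.04] max dj4 0.2
[ 0.52  -0.19   0.075] [-0.46  0.59  2.22  2.42  0.38 -1.21] max dj4 0.02
[0.47 0.05 0.12] [ 0.11  0.42  2.06 -0.    0.66  1.33] max dj4 0.23
[0.47 0.05 0.12] [0.05 0.38 2.19 0.29 0.34 0.92] max dj4 0.07
[0.47 0.05 0.12] [-0.07  0.46  2.41  2.41  0.51 -1.29] max dj4 0.46
[0.515 0.192 0.09 ] [ 0.54  0.58  2.23  4.11  0.49 -1.99] max dj4 0.22
[0.515 0.192 0.04 ] [ 0.54  0.7   2.22  3.96  0.57 -1.81] max dj4 0.02
[0.515 0.192 0.09 ] [ 0.54  0.58  2.23  4.11  0.49 -1.99] max dj4 0.02
[0.515 0.1   0.1  ] [ 0.31  0.53  2.32  3.69  0.47 -1.8 ] max dj4 0.06
[ 0.515 -0.19   0.11 ] [-0.48  0.52  2.26  2.4   0.42 -1.2 ] max dj4 0.17
[ 0.52  -0.19   0.075] [-0.48  0.61  2.25  2.52  0.49 -1.32] max dj4 0.02
```

```bash
python3 - <<'E'
from h import *
plan([([.47,.05,.12],down(25,15))],jaw=-.45)
E
```

```text
[{"x":-0.018,"y":0.04,"z":0.0,"ax":0.042,"ay":-0.066,"az":-0.154,"jaw":-0.45},{"x":-0.024,"y":0.037,"z":0.0,"ax":0.043,"ay":-0.066,"az":-0.154,"jaw":-0.45},{"x":-0.03,"y":0.032,"z":0.0,"ax":0.042,"ay":-0.067,"az":-0.154,"jaw":-0.45},{"x":0,"y":0,"z":0,"ax":0,"ay":0,"az":0,"jaw":-0.45},{"x":0,"y":0,"z":0,"ax":0,"ay":0,"az":0,"jaw":-0.45}]
```

Call:
{"method": "jog_arm", "body": {
  "deltas": [
    {"x": -0.011,"y": 0.024,"z": 0,"ax": 0.025,"ay": -0.04,"az": -0.092,"jaw": -0.45},
    {"x": -0.013,"y": 0.023,"z": 0,"ax": 0.025,"ay": -0.04,"az": -0.092,"jaw": -0.45},
    {"x": -0.015,"y": 0.022,"z": 0,"ax": 0.025,"ay": -0.04,"az": -0.092,"jaw": -0.45},
    {"x": -0.017,"y": 0.021,"z": 0,"ax": 0.025,"ay": -0.04,"az": -0.092,"jaw": -0.45},
    {"x": -0.018,"y": 0.02,"z": 0,"ax": 0.025,"ay": -0.04,"az": -0.092,"jaw": -0.45}
  ]
}}

```text
clock: 25.22
tool_pos: [0.4774, 0.0783, 0.1241]
tool_rot: [-3.024, -0.489, -0.452]
force: [0.4, -0.3, -0.5]
opening: 0.0616
```

```bash
python3 - <<'E'
from path import *
st()
plan([([.47,.05,.12],down(25,15)),([.47,.05,.12],down(25,42))],wmax=.037,jaw=-.45)
s=arm.read_state();c=(s['tool_pos'],R.from_rotvec(s['tool_rot']))
follow([c,([.47,.05,.12],down(25,15)),([.47,.05,.12],down(25,42))],n=13)
E
```

```text
t 25.23 p [0.4774 0.0783 0.1241] rv [-3.024 -0.489 -0.452] F [ 0.45 -0.28 -0.47] M [-0.07  0.15  0.05] op 0.0616 j [0.1  0.37 2.19 0.21 0.29 1.16]
[{"x":-0.004,"y":0.006,"z":-0.0,"ax":0.008,"ay":-0.009,"az":-0.028,"jaw":-0.45},{"x":-0.004,"y":0.006,"z":-0.0,"ax":0.009,"ay":-0.008,"az":-0.028,"jaw":-0.45},{"x":-0.005,"y":0.006,"z":-0.001,"ax":0.008,"ay":-0.009,"az":-0.027,"jaw":-0.45},{"x":-0.004,"y":0.006,"z":0.0,"ax":0.009,"ay":-0.008,"az":-0.028,"jaw":-0.45},{"x":-0.0,"y":-0.0,"z":0.0,"ax":-0.0,"ay":0.036,"az":-0.0,"jaw":-0.45}]
[{"x":-0.0,"y":-0.0,"z":0.0,"ax":-0.0,"ay":0.036,"az":-0.0,"jaw":-0.45},{"x":-0.0,"y":-0.0,"z":0.0,"ax":-0.0,"ay":0.037,"az":-0.0,"jaw":-0.45},{"x":-0.0,"y":-0.0,"z":0.0,"ax":-0.0,"ay":0.036,"az":-0.0,"jaw":-0.45},{"x":-0.0,"y":-0.0,"z":0.0,"ax":-0.0,"ay":0.036,"az":-0.0,"jaw":-0.45},{"x":-0.0,"y":-0.0,"z":0.0,"ax":-0.0,"ay":0.036,"az":-0.0,"jaw":-0.45}]
[{"x":-0.0,"y":-0.0,"z":0.0,"ax":-0.0,"ay":0.037,"az":-0.0,"jaw":-0.45},{"x":-0.0,"y":-0.0,"z":0.0,"ax":-0.0,"ay":0.036,"az":-0.0,"jaw":-0.45},{"x":-0.0,"y":-0.0,"z":0.0,"ax":-0.0,"ay":0.036,"az":-0.0,"jaw":-0.45},{"x":-0.0,"y":-0.0,"z":0.0,"ax":-0.0,"ay":0.036,"az":-0.0,"jaw":-0.45},{"x":-0.0,"y":-0.0,"z":0.0,"ax":-0.0,"ay":0.036,"az":-0.0,"jaw":-0.45}]
[{"x":-0.0,"y":-0.0,"z":0.0,"ax":-0.0,"ay":0.037,"az":-0.0,"jaw":-0.45},{"x":-0.0,"y":-0.0,"z":0.0,"ax":-0.0,"ay":0.036,"az":-0.0,"jaw":-0.45},{"x":0,"y":0,"z":0,"ax":0,"ay":0,"az":0,"jaw":-0.45},{"x":0,"y":0,"z":0,"ax":0,"ay":0,"az":0,"jaw":-0.45},{"x":0,"y":0,"z":0,"ax":0,"ay":0,"az":0,"jaw":-0.45}]
[0.47 0.05 0.12] [0.05 0.38 2.19 0.3  0.34 0.91] max dj4 0.01
[0.47 0.05 0.12] [-0.11  0.48  2.42  2.41  0.54 -1.34] max dj4 0.29
```

Call:
{"method": "jog_arm", "body": {
  "deltas": [
    {"x": -0.008,"y": 0.012,"z": 0,"ax": 0.017,"ay": -0.017,"az": -0.056,"jaw": -0.45},
    {"x": -0.009,"y": 0.012,"z": 0,"ax": 0.017,"ay": -0.017,"az": -0.055,"jaw": -0.45},
    {"x": 0,"y": 0,"z": 0,"ax": 0,"ay": 0.04,"az": 0,"jaw": -0.45},
    {"x": 0,"y": 0,"z": 0,"ax": 0,"ay": 0.037,"az": 0,"jaw": -0.45},
    {"x": 0,"y": 0,"z": 0,"ax": 0,"ay": 0.037,"az": 0,"jaw": -0.45}
  ]
}}

```text
clock: 25.85
tool_pos: [0.4707, 0.0504, 0.1195]
tool_rot: [-2.939, -0.646, -0.563]
force: [0.4, 0.3, 0.2]
opening: 0.0616
```

Call:
{"method": "jog_arm", "body": {
  "deltas": [
    {"x": 0,"y": 0,"z": 0,"ax": 0,"ay": 0.036,"az": 0,"jaw": -0.45},
    {"x": 0,"y": 0,"z": 0,"ax": 0,"ay": 0.036,"az": 0,"jaw": -0.45},
    {"x": 0,"y": 0,"z": 0,"ax": 0,"ay": 0.036,"az": 0,"jaw": -0.45},
    {"x": 0,"y": 0,"z": 0,"ax": 0,"ay": 0.036,"az": 0,"jaw": -0.45},
    {"x": 0,"y": 0,"z": 0,"ax": 0,"ay": 0.036,"az": 0,"jaw": -0.45}
  ]
}}

```text
clock: 26.48
tool_pos: [0.471, 0.0504, 0.1196]
tool_rot: [-2.843, -0.625, -0.817]
force: [-0.8, 0.3, 0.4]
opening: 0.062
```

Call:
{"method": "jog_arm", "body": {
  "deltas": [
    {"x": 0,"y": 0,"z": 0,"ax": 0,"ay": 0.036,"az": 0,"jaw": -0.45},
    {"x": 0,"y": 0,"z": 0,"ax": 0,"ay": 0.036,"az": 0,"jaw": -0.45},
    {"x": 0,"y": 0,"z": 0,"ax": 0,"ay": 0.036,"az": 0,"jaw": -0.45},
    {"x": 0,"y": 0,"z": 0,"ax": 0,"ay": 0.036,"az": 0,"jaw": -0.45},
    {"x": 0,"y": 0,"z": 0,"ax": 0,"ay": 0.036,"az": 0,"jaw": -0.45}
  ]
}}

```text
clock: 27.1
tool_pos: [0.4711, 0.0503, 0.1197]
tool_rot: [-2.728, -0.6, -1.058]
force: [1.2, 0.2, -0.3]
opening: 0.0619
```

```bash
python3 - <<'E'
from path import *
st()
plan([([.515,.192,.09],down(-4.9,40))],wmax=.09,jaw=-.45)
s=arm.read_state();c=(s['tool_pos'],R.from_rotvec(s['tool_rot']))
follow([c,([.515,.192,.09],down(-4.9,40)),([.515,.192,.04],down(-4.9,40))],n=8)
E
```

```text
t 27.1 p [0.4711 0.0503 0.1197] rv [-2.728 -0.6   -1.058] F [ 1.16  0.24 -0.32] M [-0.11  0.28 -0.01] op 0.0619 j [-0.13  0.48  2.41  2.37  0.54 -1.31]
[{"x":0.009,"y":-0.018,"z":0.015,"ax":-0.057,"ay":-0.007,"az":0.065,"jaw":-0.45},{"x":0.008,"y":-0.02,"z":0.013,"ax":-0.057,"ay":-0.007,"az":0.065,"jaw":-0.45},{"x":0.006,"y":-0.021,"z":0.013,"ax":-0.056,"ay":-0.006,"az":0.065,"jaw":-0.45},{"x":0.005,"y":-0.022,"z":0.011,"ax":-0.057,"ay":-0.007,"az":0.065,"jaw":-0.45},{"x":0.004,"y":-0.023,"z":0.01,"ax":-0.057,"ay":-0.007,"az":0.065,"jaw":-0.45}]
[{"x":0.003,"y":-0.024,"z":0.008,"ax":-0.057,"ay":-0.007,"az":0.065,"jaw":-0.45},{"x":0,"y":0,"z":0,"ax":0,"ay":0,"az":0,"jaw":-0.45},{"x":0,"y":0,"z":0,"ax":0,"ay":0,"az":0,"jaw":-0.45},{"x":0,"y":0,"z":0,"ax":0,"ay":0,"az":0,"jaw":-0.45},{"x":0,"y":0,"z":0,"ax":0,"ay":0,"az":0,"jaw":-0.45}]
[0.515 0.192 0.09 ] [ 0.57  0.58  2.23  4.17  0.47 -2.02] max dj4 0.25
[0.515 0.192 0.04 ] [ 0.57  0.71  2.22  3.99  0.54 -1.82] max dj4 0.03
```

Call:
{"method": "jog_arm", "body": {
  "deltas": [
    {"x": 0.0055,"y": -0.011,"z": 0.009,"ax": -0.034,"ay": -0.004,"az": 0.039,"jaw": -0.45},
    {"x": 0.005,"y": -0.011,"z": 0.0085,"ax": -0.034,"ay": -0.004,"az": 0.039,"jaw": -0.45},
    {"x": 0.0045,"y": -0.012,"z": 0.008,"ax": -0.034,"ay": -0.004,"az": 0.039,"jaw": -0.45},
    {"x": 0.004,"y": -0.0125,"z": 0.0075,"ax": -0.034,"ay": -0.004,"az": 0.039,"jaw": -0.45},
    {"x": 0.0035,"y": -0.013,"z": 0.007,"ax": -0.034,"ay": -0.004,"az": 0.039,"jaw": -0.45}
  ]
}}

```text
clock: 27.72
tool_pos: [0.493, 0.1215, 0.1046]
tool_rot: [-2.874, -0.247, -1.077]
force: [-0.5, 0.6, 0.2]
opening: 0.0613
```

Call:
{"method": "jog_arm", "body": {
  "deltas": [
    {"x": 0.003,"y": -0.013,"z": 0.0065,"ax": -0.034,"ay": -0.004,"az": 0.039,"jaw": -0.45},
    {"x": 0.003,"y": -0.0135,"z": 0.006,"ax": -0.034,"ay": -0.004,"az": 0.039,"jaw": -0.45},
    {"x": 0.0025,"y": -0.014,"z": 0.006,"ax": -0.034,"ay": -0.004,"az": 0.039,"jaw": -0.45},
    {"x": 0.002,"y": -0.014,"z": 0.0055,"ax": -0.034,"ay": -0.004,"az": 0.039,"jaw": -0.45},
    {"x": 0.002,"y": -0.0145,"z": 0.005,"ax": -0.034,"ay": -0.004,"az": 0.039,"jaw": -0.45}
  ]
}}

```text
clock: 28.35
tool_pos: [0.5163, 0.1924, 0.0907]
tool_rot: [2.922, -0.126, 1.061]
force: [0.4, -0.3, -0.5]
opening: 0.0621
```

```bash
python3 - <<'E'
from path import *
st()
s=snap('wrist','w5')
B=[d['pixel'] for d in arm.boxes_of('wrist','plate_a')]
for b in B: print(np.round(b),np.round(at(s,b,.024),4))
b=min(B,key=lambda p:np.linalg.norm(at(s,p,.024)[:2]-[.526,.192]))
g=cv2.cvtColor(s['image'],cv2.COLOR_RGB2GRAY);x,y=map(int,b);w=90;x0,y0=max(0,x-w),max(0,y-w)
roi=g[y0:y+w,x0:x+w];_,m=cv2.threshold(roi,0,255,cv2.THRESH_OTSU)
for c in cv2.findContours(m,cv2.RETR_EXTERNAL,cv2.CHAIN_APPROX_SIMPLE)[0]:
    if cv2.contourArea(c)>300: print(cv2.minAreaRect(np.array([at(s,p,.024)[:2]*1000 for p in c[:,0]+[x0,y0]],np.float32)))
E
```

```text
t 28.35 p [0.5163 0.1924 0.0907] rv [ 2.922 -0.126  1.061] F [ 0.37 -0.28 -0.45] M [-0.04  0.28 -0.  ] op 0.0621 j [ 0.52  0.58  2.22  4.14  0.45 -2.03]
[416. 150.] [0.6166 0.1152 0.024 ]
[310. 287.] [0.5265 0.1979 0.024 ]
[  2. 365.] [0.4999 0.3668 0.024 ]
((544.9775390625, 247.1585693359375), (8.646413803100586, 30.465015411376953), 67.24253845214844)
((529.3486938476562, 196.8172607421875), (39.49052047729492, 58.20681381225586), 85.05138397216797)
```

View pics/w5.png

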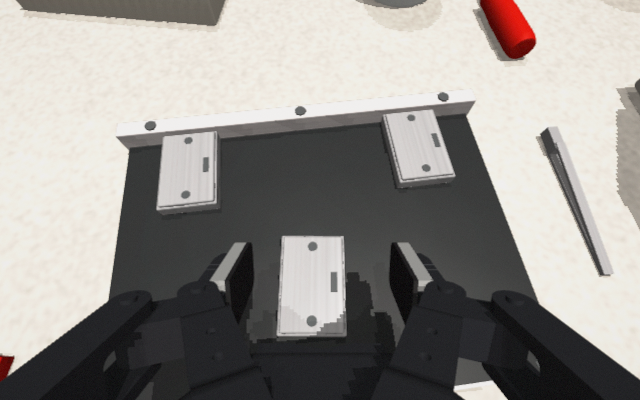

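```bash
python3 - <<'E'
from h import *
Q=down(-4.9,40)
plan([([.519,.1955,.046],Q,.02),([.519,.1955,.0395],Q,.004)],jaw=-.45)
E
```

```text
[{"x":-0.009,"y":-0.001,"z":0.012,"ax":-0.0,"ay":-0.0,"az":0.0,"jaw":-0.45},{"x":-0.01,"y":-0.0,"z":0.012,"ax":-0.001,"ay":-0.0,"az":0.001,"jaw":-0.45},{"x":-0.009,"y":-0.001,"z":0.012,"ax":-0.0,"ay":-0.001,"az":0.0,"jaw":-0.45},{"x":-0.002,"y":0.0,"z":0.0023,"ax":-0.0,"ay":0.0,"az":0.0,"jaw":-0.45},{"x":-0.002,"y":0.0001,"z":0.0023,"ax":-0.0,"ay":0.0,"az":0.0,"jaw":-0.45}]
```

Call:
{"method": "jog_arm", "body": {
  "deltas": [
    {"x": -0.009,"y": -0.001,"z": 0.012,"ax": 0,"ay": 0,"az": 0,"jaw": -0.45},
    {"x": -0.01,"y": -0.001,"z": 0.012,"ax": 0,"ay": 0,"az": 0,"jaw": -0.45},
    {"x": -0.009,"y": -0.001,"z": 0.012,"ax": 0,"ay": 0,"az": 0,"jaw": -0.45},
    {"x": -0.002,"y": 0,"z": 0.0023,"ax": 0,"ay": 0,"az": 0,"jaw": -0.45},
    {"x": -0.0015,"y": 0,"z": 0.002,"ax": 0,"ay": 0,"az": 0,"jaw": -0.45}
  ]
}}

```text
clock: 29.08
tool_pos: [0.5182, 0.1938, 0.0403]
tool_rot: [2.922, -0.124, 1.063]
force: [-0.0, -0.3, 0.5]
opening: 0.0617
```

Call:
{"method": "jog_arm", "body": {
  "deltas": [
    {"x": 0,"y": 0,"z": 0,"ax": 0,"ay": 0,"az": 0,"jaw": 0},
    {"x": 0,"y": 0,"z": 0,"ax": 0,"ay": 0,"az": 0,"jaw": 0.1},
    {"x": 0,"y": 0,"z": 0,"ax": 0,"ay": 0,"az": 0,"jaw": 0.2},
    {"x": 0,"y": 0,"z": 0,"ax": 0,"ay": 0,"az": 0,"jaw": 0.3},
    {"x": 0,"y": 0,"z": 0,"ax": 0,"ay": 0,"az": 0,"jaw": 0.5}
  ],
  "newtons": 60
}}

```text
clock: 29.7
tool_pos: [0.5188, 0.1942, 0.0413]
tool_rot: [2.921, -0.124, 1.066]
force: [-1.3, -0.3, 6.2]
opening: 0.0372
```

Call:
{"method": "jog_arm", "body": {
  "deltas": [
    {"x": 0,"y": 0,"z": 0,"ax": 0,"ay": 0,"az": 0,"jaw": 0.6},
    {"x": 0,"y": 0,"z": 0,"ax": 0,"ay": 0,"az": 0,"jaw": 0.6},
    {"x": 0.0013,"y": 0,"z": -0.0015,"ax": 0,"ay": 0,"az": 0,"jaw": 0.6},
    {"x": 0.0013,"y": 0,"z": -0.0015,"ax": 0,"ay": 0,"az": 0,"jaw": 0.6},
    {"x": 0.0026,"y": 0,"z": -0.0031,"ax": 0,"ay": 0,"az": 0,"jaw": 0.6}
  ]
}}

```text
clock: 30.32
tool_pos: [0.5182, 0.1941, 0.0484]
tool_rot: [2.922, -0.124, 1.062]
force: [1.1, -0.5, -2.4]
opening: 0.0371
```

```bash
python3 - <<'E'
from path import *
st();s=snap('wrist','w6')
cv2.imwrite('pics/c6.png',cv2.resize(s['image'][150:400,150:500,::-1],None,fx=1.7,fy=1.7))
E
```

```text
t 30.32 p [0.5182 0.1941 0.0484] rv [ 2.922 -0.124  1.062] F [ 1.06 -0.54 -2.37] M [-0.03  0.54 -0.04] op 0.0371 j [ 0.52  0.68  2.21  3.99  0.51 -1.87]
```

View pics/c6.png

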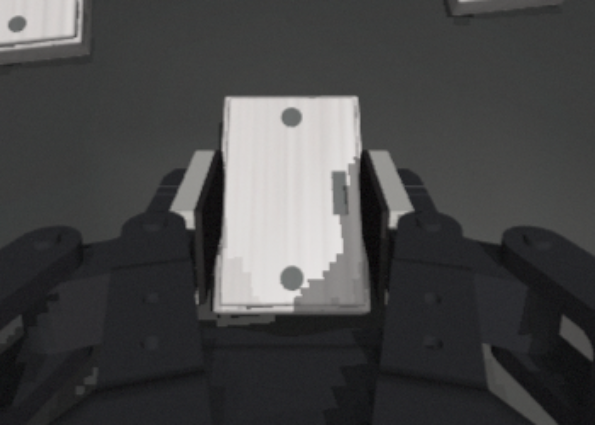

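```bash
python3 - <<'E'
from path import *
s=arm.read_state();c=(s['tool_pos'],R.from_rotvec(s['tool_rot']))
# plate in hand
S=snap('wrist');zt=.024+.0484-.0413;f=lambda u,v:(150+u/1.7,150+v/1.7)
P=np.array([at(S,f(*q),zt) for q in [(224,97),(358,97),(367,303),(217,303)]]);print(P.round(4),P.mean(0));d=P[0]+P[1]-P[2]-P[3];y=np.arctan2(d[1],d[0]);print('yaw',np.degrees(y),np.linalg.norm(d)/2)
o=P.mean(0)-s['tool_pos'];print('off',R.from_euler('z',-y).apply(o))
W=[c,([.505,.19,.11],down(-4.9,40)),([.46,-.185,.115],down(-3.2,40))]
follow(W,n=10)
plan([(W[1][0],W[1][1],.03)],jaw=.6);plan([(W[2][0],W[2][1],.038)],start=(np.array(W[1][0]),W[1][1]),jaw=.6)
E
```

```text
[[0.5606 0.2104 0.0311]
 [0.5573 0.1712 0.0311]
 [0.5011 0.1766 0.0311]
 [0.5043 0.2142 0.0311]] [0.53079821 0.19311677 0.0311    ]
yaw -4.641077912062054 0.05645389111884347
off [ 1.23144038e-02 -4.04575435e-05 -1.79129833e-02]
[0.505 0.19  0.11 ] [ 0.54  0.52  2.24  4.23  0.44 -2.11] max dj4 0.04
[ 0.46  -0.185  0.115] [-0.54  0.48  2.35  2.38  0.44 -1.23] max dj4 0.19
[{"x":0.01,"y":0.002,"z":-0.018,"ax":0.0,"ay":-0.0,"az":0.0,"jaw":0.6},{"x":0.009,"y":0.002,"z":-0.019,"ax":0.0,"ay":-0.0,"az":0.0,"jaw":0.6},{"x":0.01,"y":0.001,"z":-0.018,"ax":0.0,"ay":-0.0,"az":0.001,"jaw":0.6},{"x":0,"y":0,"z":0,"ax":0,"ay":0,"az":0,"jaw":0.6},{"x":0,"y":0,"z":0,"ax":0,"ay":0,"az":0,"jaw":0.6}]
[{"x":-0.001,"y":0.038,"z":-0.001,"ax":0.002,"ay":0.0,"az":-0.002,"jaw":0.6},{"x":-0.0,"y":0.037,"z":-0.001,"ax":0.002,"ay":-0.0,"az":-0.003,"jaw":0.6},{"x":-0.001,"y":0.038,"z":-0.002,"ax":0.002,"ay":-0.0,"az":-0.002,"jaw":0.6},{"x":-0.001,"y":0.038,"z":-0.001,"ax":0.002,"ay":-0.0,"az":-0.002,"jaw":0.6},{"x":-0.001,"y":0.038,"z":-0.002,"ax":0.002,"ay":-0.0,"az":-0.002,"jaw":0.6}]
[{"x":-0.001,"y":0.037,"z":-0.001,"ax":0.001,"ay":-0.0,"az":-0.003,"jaw":0.6},{"x":-0.001,"y":0.038,"z":-0.002,"ax":0.002,"ay":-0.0,"az":-0.002,"jaw":0.6},{"x":-0.002,"y":0.038,"z":-0.002,"ax":0.002,"ay":-0.0,"az":-0.002,"jaw":0.6},{"x":-0.001,"y":0.038,"z":-0.001,"ax":0.002,"ay":-0.0,"az":-0.002,"jaw":0.6},{"x":-0.001,"y":0.037,"z":-0.002,"ax":0.002,"ay":-0.0,"az":-0.003,"jaw":0.6}]
```

Call:
{"method": "jog_arm", "body": {
  "deltas": [
    {"x": 0.01,"y": 0.002,"z": -0.018,"ax": 0,"ay": 0,"az": 0,"jaw": 0.6},
    {"x": 0.009,"y": 0.002,"z": -0.019,"ax": 0,"ay": 0,"az": 0,"jaw": 0.6},
    {"x": 0.01,"y": 0.001,"z": -0.018,"ax": 0,"ay": 0,"az": 0,"jaw": 0.6},
    {"x": -0.001,"y": 0.03,"z": -0.001,"ax": 0.002,"ay": 0,"az": -0.002,"jaw": 0.6},
    {"x": 0,"y": 0.037,"z": -0.001,"ax": 0.002,"ay": 0,"az": -0.003,"jaw": 0.6}
  ]
}}

```text
clock: 31.05
tool_pos: [0.4975, 0.1239, 0.1109]
tool_rot: [2.925, -0.112, 1.066]
force: [1.1, -0.3, -1.2]
opening: 0.0368
```

Call:
{"method": "jog_arm", "body": {
  "deltas": [
    {"x": -0.001,"y": 0.038,"z": -0.001,"ax": 0.002,"ay": 0,"az": -0.002,"jaw": 0.6},
    {"x": -0.001,"y": 0.038,"z": -0.001,"ax": 0.002,"ay": 0,"az": -0.002,"jaw": 0.6},
    {"x": -0.001,"y": 0.038,"z": -0.001,"ax": 0.002,"ay": 0,"az": -0.002,"jaw": 0.6},
    {"x": -0.001,"y": 0.038,"z": -0.001,"ax": 0.002,"ay": 0,"az": -0.002,"jaw": 0.6},
    {"x": -0.001,"y": 0.038,"z": -0.001,"ax": 0.002,"ay": 0,"az": -0.002,"jaw": 0.6}
  ]
}}

```text
clock: 31.68
tool_pos: [0.4762, -0.0664, 0.111]
tool_rot: [2.931, -0.094, 1.066]
force: [1.5, 0.5, -1.2]
opening: 0.037
```

```bash
python3 - <<'E'
from path import *
st()
plan([([.455,-.185,.115],down(-3.2,40),.035)],jaw=.6)
E
```

```text
t 31.68 p [ 0.4762 -0.0664  0.111 ] rv [ 2.931 -0.094  1.066] F [ 1.47  0.52 -1.2 ] M [0.02 0.51 0.03] op 0.037 j [-0.22  0.48  2.41  2.91  0.46 -1.48]
[{"x":-0.002,"y":0.03,"z":-0.003,"ax":0.001,"ay":0.0,"az":-0.002,"jaw":0.6},{"x":-0.002,"y":0.03,"z":-0.003,"ax":0.002,"ay":0.0,"az":-0.001,"jaw":0.6},{"x":-0.002,"y":0.03,"z":-0.003,"ax":0.001,"ay":0.0,"az":-0.002,"jaw":0.6},{"x":-0.002,"y":0.03,"z":-0.003,"ax":0.001,"ay":0.0,"az":-0.002,"jaw":0.6},{"x":0,"y":0,"z":0,"ax":0,"ay":0,"az":0,"jaw":0.6}]
```

Call:
{"method": "jog_arm", "body": {
  "deltas": [
    {"x": -0.002,"y": 0.03,"z": -0.003,"ax": 0.001,"ay": 0,"az": -0.002,"jaw": 0.6},
    {"x": -0.002,"y": 0.03,"z": -0.003,"ax": 0.002,"ay": 0,"az": -0.001,"jaw": 0.6},
    {"x": -0.002,"y": 0.03,"z": -0.003,"ax": 0.001,"ay": 0,"az": -0.002,"jaw": 0.6},
    {"x": -0.002,"y": 0.03,"z": -0.003,"ax": 0.001,"ay": 0,"az": -0.002,"jaw": 0.6},
    {"x": 0,"y": 0,"z": 0,"ax": 0,"ay": 0,"az": 0,"jaw": 0.6}
  ]
}}

```text
clock: 32.3
tool_pos: [0.4554, -0.1864, 0.1153]
tool_rot: [2.93, -0.086, 1.068]
force: [0.5, -0.2, -2.3]
opening: 0.0375
```

```bash
python3 - <<'E'
from path import *
st();s=snap('wrist','w7')
for q in ('cover_handle','scanner','plate_a'): print(q,[(np.round(d['pixel']),d['confidence']) for d in arm.boxes_of('wrist',q)])
print([proj(s,[.533,-.1906,.05])])
cv2.imwrite('pics/c7.png',cv2.resize(s['image'][:,100:540,::-1],None,fx=1.5,fy=1.5))
E
```

```text
t 32.3 p [ 0.4554 -0.1864  0.1153] rv [ 2.93  -0.086  1.068] F [ 0.54 -0.23 -2.3 ] M [0.05 0.52 0.03] op 0.0375 j [-0.6   0.48  2.36  2.31  0.46 -1.22]
cover_handle [(array([327.,  11.]), 0.91)]
scanner [(array([324., 132.]), 0.76), (array([620., 217.]), 0.75)]
plate_a [(array([322., 272.]), 0.78)]
[array([320.69889614, 184.9185765 ])]
```

View pics/c7.png

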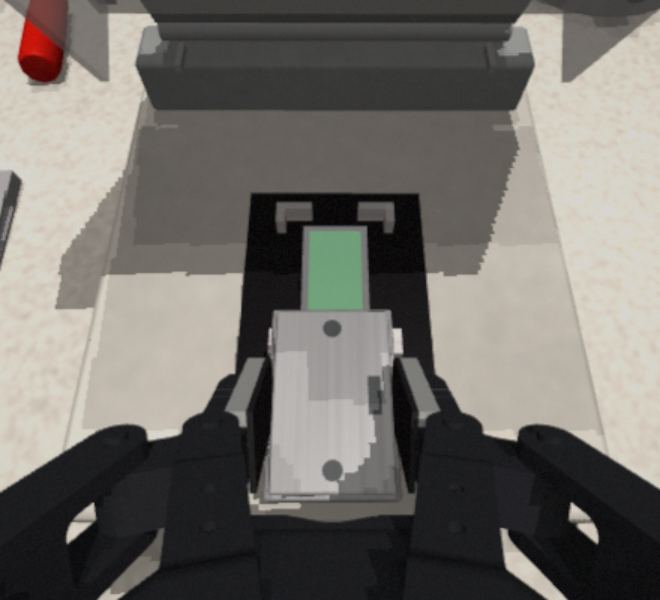

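```bash
python3 - <<'E'
from path import *
s=snap('wrist');t=arm.read_state();T=np.array(t['tool_pos'])
f=lambda u,v:(100+u/1.5,v/1.5)
A=lambda u,v,z:at(s,f(u,v),z)
gl,gr=A(303,226,.05),A(369,226,.05);print('glass back',gl,gr,np.linalg.norm(gl-gr))
ll,lr=A(276,203,.056),A(394,203,.056);print('loc back outer',ll,lr,np.linalg.norm(ll-lr))
pl,pl2,pr,pr2=A(250,193,.045),A(237,370,.045),A(418,193,.045),A(433,370,.045)
ang=lambda a,b:np.degrees(np.arctan2(*(a-b)[1::-1]))
print('yaw sides',ang(pl,pl2),ang(pr,pr2),'yaw cross',ang(gl,gr)-90,ang(ll,lr)-90,ang(pl,pr)-90)
u=np.array([np.cos(np.radians(-3)),np.sin(np.radians(-3)),0]);print('stage est',(gl+gr)/2-.028*u)
zt=T[2]-.0293+.012
P=np.array([A(272,311,zt),A(390,311,zt),A(399,498,zt),A(265,498,zt)]);d=P[0]+P[1]-P[2]-P[3];print('plate',P.mean(0),ang(P[0]+P[1],P[2]+P[3]),np.linalg.norm(d)/2,'front mid',(P[0]+P[1])/2,'off',P.mean(0)-T)
print('plate est via front',(P[0]+P[1])/2-.03*u)
s2=snap('side');s3=snap('top')
print(proj(s2,(gl+gr)/2-.028*u),'side seen',(270+267.5/3.6,70+321/3.6))
E
```

```text
glass back [ 0.56047587 -0.17530696  0.05      ] [ 0.55875003 -0.20650969  0.05      ] 0.03125042266609053
loc back outer [ 0.57000848 -0.16322538  0.056     ] [ 0.56694659 -0.2186017   0.056     ] 0.05546089527591196
yaw sides -2.6297140334281086 -3.4200048402331755 yaw cross -3.165837910195023 -3.1647991192037637 -3.1643319380462884
stage est [ 0.53165133 -0.18944291  0.05      ]
plate [ 0.46649119 -0.18361236  0.09752794] -2.861968560610033 0.057563753499098834 front mid [ 0.49523716 -0.18504943  0.09752794] off [ 0.01127488 -0.00050898 -0.0173    ]
plate est via front [ 0.46527828 -0.18347936  0.09752794]
[344.52940945 160.53776419] side seen (344.30555555555554, 159.16666666666669)
```

```bash
python3 - <<'E'
from path import *
st();Q=down(-3.16,40)
plan([([.5212,-.1888,.11],Q,.02),([.5212,-.1888,.092],Q,.01)],jaw=.6)
E
```

```text
t 32.65 p [ 0.4554 -0.1832  0.1149] rv [ 2.934 -0.08   1.067] F [ 0.51 -0.13 -1.59] M [0.04 0.5  0.01] op 0.0368 j [-0.59  0.48  2.36  2.31  0.46 -1.22]
[{"x":0.012,"y":0.001,"z":0.012,"ax":-0.0,"ay":0.0,"az":0.0,"jaw":0.6},{"x":0.012,"y":0.0,"z":0.011,"ax":-0.0,"ay":0.0,"az":0.0,"jaw":0.6},{"x":0.012,"y":0.001,"z":0.012,"ax":-0.0,"ay":0.0,"az":0.0,"jaw":0.6},{"x":0.011,"y":0.0,"z":0.011,"ax":-0.0,"ay":0.0,"az":0.001,"jaw":0.6},{"x":-0.006,"y":0.0,"z":0.007,"ax":-0.0,"ay":0.0,"az":-0.0,"jaw":0.6}]
[{"x":-0.005,"y":0.0,"z":0.007,"ax":-0.0,"ay":0.0,"az":-0.0,"jaw":0.6},{"x":0,"y":0,"z":0,"ax":0,"ay":0,"az":0,"jaw":0.6},{"x":0,"y":0,"z":0,"ax":0,"ay":0,"az":0,"jaw":0.6},{"x":0,"y":0,"z":0,"ax":0,"ay":0,"az":0,"jaw":0.6},{"x":0,"y":0,"z":0,"ax":0,"ay":0,"az":0,"jaw":0.6}]
```

Call:
{"method": "jog_arm", "body": {
  "deltas": [
    {"x": 0.012,"y": 0.001,"z": 0.012,"ax": 0,"ay": 0,"az": 0,"jaw": 0.6},
    {"x": 0.012,"y": 0,"z": 0.011,"ax": 0,"ay": 0,"az": 0,"jaw": 0.6},
    {"x": 0.012,"y": 0.001,"z": 0.012,"ax": 0,"ay": 0,"az": 0,"jaw": 0.6},
    {"x": 0.011,"y": 0,"z": 0.011,"ax": 0,"ay": 0,"az": 0,"jaw": 0.6},
    {"x": -0.006,"y": 0,"z": 0.007,"ax": 0,"ay": 0,"az": 0,"jaw": 0.6}
  ]
}}

```text
clock: 33.28
tool_pos: [0.5231, -0.1902, 0.1014]
tool_rot: [2.931, -0.08, 1.071]
force: [-0.2, 0.4, -1.4]
opening: 0.0369
```

```bash
python3 - <<'E'
from path import *
s=snap('wrist','w8');st()
Q=down(-3.16,40)
plan([([.5212,-.1888,.088],Q,.01)],jaw=.6)
E
```

```text
t 33.33 p [ 0.5217 -0.1898  0.0998] rv [ 2.933 -0.081  1.067] F [-1.17 -0.15 -2.95] M [0.06 0.63 0.02] op 0.0369 j [-0.51  0.55  2.24  2.34  0.41 -1.18]
[{"x":-0.004,"y":-0.0,"z":0.004,"ax":0.0,"ay":0.0,"az":0.0,"jaw":0.6},{"x":-0.004,"y":-0.001,"z":0.005,"ax":0.001,"ay":0.0,"az":0.0,"jaw":0.6},{"x":0,"y":0,"z":0,"ax":0,"ay":0,"az":0,"jaw":0.6},{"x":0,"y":0,"z":0,"ax":0,"ay":0,"az":0,"jaw":0.6},{"x":0,"y":0,"z":0,"ax":0,"ay":0,"az":0,"jaw":0.6}]
```

Call:
{"method": "jog_arm", "body": {
  "deltas": [
    {"x": -0.0035,"y": 0,"z": 0.004,"ax": 0,"ay": 0,"az": 0,"jaw": 0.6},
    {"x": -0.0035,"y": -0.001,"z": 0.004,"ax": 0,"ay": 0,"az": 0,"jaw": 0.6},
    {"x": -0.0013,"y": 0,"z": 0.0015,"ax": 0,"ay": 0,"az": 0,"jaw": 0.6},
    {"x": -0.0013,"y": 0,"z": 0.0015,"ax": 0,"ay": 0,"az": 0,"jaw": 0.6},
    {"x": -0.0013,"y": 0,"z": 0.0015,"ax": 0,"ay": 0,"az": 0,"jaw": 0.6}
  ]
}}

```text
clock: 33.95
tool_pos: [0.5204, -0.1889, 0.0841]
tool_rot: [2.933, -0.082, 1.068]
force: [-0.0, -0.1, -1.7]
opening: 0.037
```

```bash
python3 - <<'E'
from path import *
s=snap('wrist','w9');st()
cv2.imwrite('pics/c9.png',cv2.resize(s['image'][120:400,150:500,::-1],None,fx=1.7,fy=1.7))
E
```

```text
t 34.0 p [ 0.5203 -0.1889  0.0839] rv [ 2.933 -0.082  1.067] F [ 0.33 -0.39 -2.28] M [ 0.09  0.52 -0.01] op 0.0372 j [-0.51  0.59  2.24  2.41  0.44 -1.25]
```

Call:
{"method": "jog_arm", "body": {
  "deltas": [
    {"x": -0.0005,"y": 0,"z": 0.0015,"ax": 0,"ay": 0,"az": 0,"jaw": 0.6},
    {"x": -0.0006,"y": 0,"z": 0.0008,"ax": 0,"ay": 0,"az": 0,"jaw": 0.6},
    {"x": -0.0006,"y": 0,"z": 0.0008,"ax": 0,"ay": 0,"az": 0,"jaw": 0.6},
    {"x": -0.0004,"y": 0,"z": 0.0005,"ax": 0,"ay": 0,"az": 0,"jaw": 0.6},
    {"x": 0,"y": 0,"z": 0,"ax": 0,"ay": 0,"az": 0,"jaw": 0.6}
  ]
}}

```text
clock: 34.62
tool_pos: [0.521, -0.1889, 0.08]
tool_rot: [2.933, -0.082, 1.067]
force: [-1.1, -0.7, -1.5]
opening: 0.0369
```

Call:
{"method": "jog_arm", "body": {
  "deltas": [
    {"x": -0.0004,"y": 0,"z": 0.0005,"ax": 0,"ay": 0,"az": 0,"jaw": 0.6},
    {"x": -0.0004,"y": 0,"z": 0.0005,"ax": 0,"ay": 0,"az": 0,"jaw": 0.6},
    {"x": -0.0004,"y": 0,"z": 0.0005,"ax": 0,"ay": 0,"az": 0,"jaw": 0.6},
    {"x": 0,"y": 0,"z": 0,"ax": 0,"ay": 0,"az": 0,"jaw": 0.6},
    {"x": 0,"y": 0,"z": 0,"ax": 0,"ay": 0,"az": 0,"jaw": 0.6}
  ]
}}

```text
clock: 35.25
tool_pos: [0.5213, -0.1889, 0.0792]
tool_rot: [2.931, -0.082, 1.071]
force: [-6.9, 0.3, 12.2]
opening: 0.0368
```

Call:
{"method": "jog_arm", "body": {
  "deltas": [
    {"x": 0.0004,"y": 0,"z": -0.0005,"ax": 0,"ay": 0,"az": 0,"jaw": 0.3},
    {"x": 0,"y": 0,"z": 0,"ax": 0,"ay": 0,"az": 0,"jaw": 0.1},
    {"x": 0,"y": 0,"z": 0,"ax": 0,"ay": 0,"az": 0,"jaw": 0},
    {"x": 0,"y": 0,"z": 0,"ax": 0,"ay": 0,"az": 0,"jaw": -0.1},
    {"x": 0,"y": 0,"z": 0,"ax": 0,"ay": 0,"az": 0,"jaw": -0.25}
  ]
}}

```text
clock: 35.88
tool_pos: [0.5211, -0.1889, 0.0787]
tool_rot: [2.933, -0.082, 1.067]
force: [-1.0, 0.0, 0.7]
opening: 0.0537
```

```bash
python3 - <<'E'
from path import *
st();s=snap('wrist','w10')
cv2.imwrite('pics/c10.png',cv2.resize(s['image'][100:400,150:500,::-1],None,fx=1.7,fy=1.7))
E
```

```text
t 35.88 p [ 0.5211 -0.1889  0.0787] rv [ 2.933 -0.082  1.067] F [-1.    0.01  0.74] M [0.07 0.35 0.04] op 0.0537 j [-0.51  0.6   2.24  2.43  0.45 -1.27]
```

View pics/c10.png

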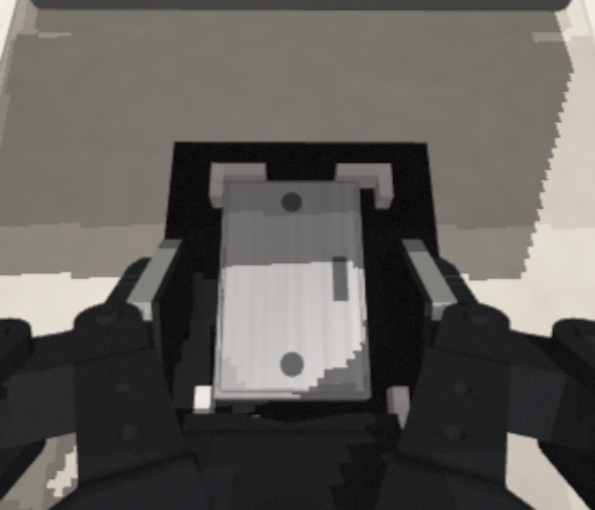

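The plate is seated between all four locators and the fingers are clear. I've used 12 pictures, so the rest is numeric. Next I'll triangulate the handle and plan the retreat.

```bash
python3 - <<'E'
from path import *
rays=[]
for n,c,w in(('top',(383,199.5),10),('side',(345.6,90.8),14)):
    s=snap(n);im=cv2.cvtColor(cv2.imread(f'pics/{n}1.png'),cv2.COLOR_BGR2GRAY)
    x0,y0=int(c[0])-w,int(c[1])-w;roi=im[y0:y0+2*w,x0:x0+2*w]
    m=(roi<45).astype(np.uint8);k,l,stt,ce=cv2.connectedComponentsWithStats(m);i=1+np.argmax(stt[1:,4]);px=ce[i]+[x0,y0]
    pts=np.argwhere(l==i)[:,::-1]+[x0,y0];print(n,px,cv2.minAreaRect(pts.astype(np.float32)),stt[i]);rays.append((s,px))
def res(X): return np.concatenate([proj(s,X)-p for s,p in rays])
r=least_squares(res,[.53,-.195,.28]);print('handle',r.x,r.fun)
O=np.array([.5317,-.1895,0]);y=np.radians(-3.16);ux=np.array([np.cos(y),np.sin(y),0]);uy=np.array([-ux[1],ux[0],0])
d=r.x-(O+.13*ux+[0,0,.085]);print('rel hinge if O=stage',d@ux,d@uy,d[2],'radius',np.hypot(d@ux,d[2]),'angle',np.arctan2(d[2],-(d@ux)))
s=arm.read_state();c=(s['tool_pos'],R.from_rotvec(s['tool_rot']));Q=down(-3.16,40)
follow([c,([.445,-.185,.165],Q),([.43,-.185,.20],down(8,38)),([.43,-.185,.22],down(8,5)),([.43,-.19,.38],down(-3.2,0))],n=12)
E
```

```text
Traceback (most recent call last):
ValueError: attempt to get argmax of an empty sequence
```

```bash
cat > hd.py <<'E'
from path import *
rays=[]
for n,c,w in(('top',(383,199.5),9),('side',(345.6,90.8),13)):
    s=snap(n);im=cv2.cvtColor(cv2.imread(f'pics/{n}1.png'),cv2.COLOR_BGR2GRAY)
    x0,y0=int(c[0])-w,int(c[1])-w;roi=im[y0:y0+2*w,x0:x0+2*w]
    m=(roi<(80 if n=='top' else 60)).astype(np.uint8);k,l,stt,ce=cv2.connectedComponentsWithStats(m)
    i=l[w-3:w+4,w-3:w+4].max();px=ce[i]+[x0,y0]
    pts=np.argwhere(l==i)[:,::-1]+[x0,y0];print(n,px,roi.min(),cv2.minAreaRect(pts.astype(np.float32)),stt[i]);rays.append((s,px))
def res(X): return np.concatenate([proj(s,X)-p for s,p in rays])
r=least_squares(res,[.53,-.195,.28]);print('handle',r.x,r.fun)
O=np.array([.5317,-.1895,0]);y=np.radians(-3.16);ux=np.array([np.cos(y),np.sin(y),0]);uy=np.array([-ux[1],ux[0],0])
d=r.x-(O+.13*ux+[0,0,.085]);print('rel hinge if O=stage',d@ux,d@uy,d[2],'radius',np.hypot(d@ux,d[2]),'angle',np.arctan2(d[2],-(d@ux)))
s=arm.read_state();c=(s['tool_pos'],R.from_rotvec(s['tool_rot']));Q=down(-3.16,40)
follow([c,([.445,-.185,.165],Q),([.43,-.185,.20],down(8,38)),([.43,-.185,.22],down(8,5)),([.43,-.19,.38],down(-3.2,0))],n=12)
E
python3 hd.py
```

```text
top [382.4047619  199.52380952] 54 ((382.5, 199.5), (9.0, 9.0), 90.0) [ 4  5 10 10 84]
side [345.16049383  90.82716049] 6 ((345.0600280761719, 90.92001342773438), (4.0, 19.799999237060547), 36.869895935058594) [ 6  6 15 17 81]
handle [ 0.54343657 -0.19242613  0.28861871] [-0.06460494 -0.18875251  0.17689773  0.01430706]
rel hinge if O=stage -0.11811997583276734 -0.0022747041981624676 0.2036187101831876 radius 0.235399464373644 angle 1.0451349083627661
[ 0.445 -0.185  0.165] [-0.59  0.32  2.37  2.03  0.38 -0.92] max dj4 0.06
[ 0.43  -0.185  0.2  ] [-0.69  0.22  2.32  1.35  0.48 -0.46] max dj4 0.07
[ 0.43  -0.185  0.22 ] [-0.44  0.22  2.04  0.07  0.82  0.95] max dj4 0.16
[ 0.43 -0.19  0.38] [-0.42  0.05  1.82  0.    1.27  1.21] max dj4 0.01
```

Triangulated handle: (0.543, -0.192, 0.289), radius 0.235 and angle about 1.045 rad. That agrees with the stated geometry. Retreating now.

```bash
python3 - <<'E'
from path import *
Q=down(-3.16,40);s=arm.read_state()
w=[([.445,-.185,.165],Q),([.43,-.185,.20],down(8,38)),([.43,-.185,.22],down(8,5)),([.44,-.19,.36],down(-3.2,0))]
plan([(*w[0],.028)],jaw=-.25)
plan([(*w[1],.008)],start=(np.array(w[0][0]),w[0][1]),jaw=-.25)
plan([w[2]],start=(np.array(w[1][0]),w[1][1]),wmax=.08,jaw=-.25)
E
```

```text
[{"x":-0.001,"y":0.0,"z":-0.023,"ax":0.0,"ay":0.0,"az":-0.0,"jaw":-0.25},{"x":-0.0,"y":0.0,"z":-0.023,"ax":0.0,"ay":0.0,"az":-0.0,"jaw":-0.25},{"x":-0.001,"y":0.0,"z":-0.023,"ax":0.0,"ay":0.0,"az":-0.0,"jaw":-0.25},{"x":-0.0,"y":0.0,"z":-0.023,"ax":0.001,"ay":0.0,"az":-0.0,"jaw":-0.25},{"x":-0.001,"y":0.0,"z":-0.023,"ax":-0.0,"ay":0.0,"az":-0.001,"jaw":-0.25}]
[{"x":0.0022,"y":0.0002,"z":-0.0073,"ax":0.025,"ay":-0.007,"az":-0.03,"jaw":-0.25},{"x":0.0022,"y":0.0,"z":-0.0073,"ax":0.024,"ay":-0.007,"az":-0.031,"jaw":-0.25},{"x":0.0021,"y":-0.0,"z":-0.0073,"ax":0.025,"ay":-0.007,"az":-0.03,"jaw":-0.25},{"x":0.002,"y":-0.0002,"z":-0.0073,"ax":0.024,"ay":-0.007,"az":-0.03,"jaw":-0.25},{"x":0.002,"y":-0.0003,"z":-0.0074,"ax":0.025,"ay":-0.007,"az":-0.03,"jaw":-0.25}]
[{"x":0.002,"y":0.0,"z":-0.002,"ax":0.0,"ay":-0.072,"az":-0.0,"jaw":-0.25},{"x":0.001,"y":0.0,"z":-0.002,"ax":0.0,"ay":-0.072,"az":-0.0,"jaw":-0.25},{"x":0.001,"y":0.0,"z":-0.002,"ax":0.0,"ay":-0.072,"az":-0.0,"jaw":-0.25},{"x":0.001,"y":0.0,"z":-0.002,"ax":-0.0,"ay":-0.072,"az":-0.0,"jaw":-0.25},{"x":0.001,"y":0.0,"z":-0.003,"ax":0.0,"ay":-0.072,"az":-0.0,"jaw":-0.25}]
[{"x":0.001,"y":0.0,"z":-0.002,"ax":-0.0,"ay":-0.072,"az":-0.0,"jaw":-0.25},{"x":0.0,"y":0.0,"z":-0.003,"ax":-0.0,"ay":-0.072,"az":-0.0,"jaw":-0.25},{"x":0.001,"y":0.0,"z":-0.002,"ax":-0.0,"ay":-0.072,"az":-0.0,"jaw":-0.25},{"x":0,"y":0,"z":0,"ax":0,"ay":0,"az":0,"jaw":-0.25},{"x":0,"y":0,"z":0,"ax":0,"ay":0,"az":0,"jaw":-0.25}]
```

Call:
{"method": "jog_arm", "body": {
  "deltas": [
    {"x": 0,"y": 0,"z": -0.016,"ax": 0,"ay": 0,"az": 0,"jaw": -0.25},
    {"x": -0.001,"y": 0,"z": -0.024,"ax": 0,"ay": 0,"az": 0,"jaw": -0.25},
    {"x": -0.001,"y": 0,"z": -0.025,"ax": 0,"ay": 0,"az": 0,"jaw": -0.25},
    {"x": 0,"y": 0,"z": -0.025,"ax": 0,"ay": 0,"az": 0,"jaw": -0.25},
    {"x": -0.001,"y": 0,"z": -0.025,"ax": 0,"ay": 0,"az": 0,"jaw": -0.25}
  ]
}}

```text
clock: 36.7
tool_pos: [0.4444, -0.1845, 0.1655]
tool_rot: [2.933, -0.082, 1.067]
force: [0.0, 0.3, -0.5]
opening: 0.053
```

Call:
{"method": "jog_arm", "body": {
  "deltas": [
    {"x": 0.0022,"y": 0,"z": -0.0073,"ax": 0.025,"ay": -0.007,"az": -0.03,"jaw": -0.25},
    {"x": 0.0022,"y": 0,"z": -0.0073,"ax": 0.025,"ay": -0.007,"az": -0.03,"jaw": -0.25},
    {"x": 0.0021,"y": 0,"z": -0.0073,"ax": 0.025,"ay": -0.007,"az": -0.03,"jaw": -0.25},
    {"x": 0.002,"y": 0,"z": -0.0073,"ax": 0.025,"ay": -0.007,"az": -0.03,"jaw": -0.25},
    {"x": 0.002,"y": 0,"z": -0.0073,"ax": 0.025,"ay": -0.007,"az": -0.03,"jaw": -0.25}
  ]
}}

```text
clock: 37.33
tool_pos: [0.4298, -0.1848, 0.2001]
tool_rot: [-2.919, -0.204, -1.004]
force: [-0.1, -0.4, 0.4]
opening: 0.0533
```

Call:
{"method": "jog_arm", "body": {
  "deltas": [
    {"x": 0.001,"y": 0,"z": -0.002,"ax": 0,"ay": -0.058,"az": 0,"jaw": -0.25},
    {"x": 0.001,"y": 0,"z": -0.002,"ax": 0,"ay": -0.058,"az": 0,"jaw": -0.25},
    {"x": 0.001,"y": 0,"z": -0.002,"ax": 0,"ay": -0.058,"az": 0,"jaw": -0.25},
    {"x": 0.001,"y": 0,"z": -0.002,"ax": 0,"ay": -0.058,"az": 0,"jaw": -0.25},
    {"x": 0.001,"y": 0,"z": -0.002,"ax": 0,"ay": -0.058,"az": 0,"jaw": -0.25}
  ]
}}

```text
clock: 37.95
tool_pos: [0.4289, -0.185, 0.2111]
tool_rot: [-3.053, -0.212, -0.573]
force: [-0.1, 0.6, -0.7]
opening: 0.0535
```

Call:
{"method": "jog_arm", "body": {
  "deltas": [
    {"x": 0.001,"y": 0,"z": -0.002,"ax": 0,"ay": -0.058,"az": 0,"jaw": -0.25},
    {"x": 0.001,"y": 0,"z": -0.002,"ax": 0,"ay": -0.058,"az": 0,"jaw": -0.25},
    {"x": 0,"y": 0,"z": -0.002,"ax": 0,"ay": -0.058,"az": 0,"jaw": -0.25},
    {"x": 0,"y": 0,"z": -0.002,"ax": 0,"ay": -0.058,"az": 0,"jaw": -0.25},
    {"x": 0,"y": 0,"z": -0.002,"ax": 0,"ay": -0.058,"az": 0,"jaw": -0.25}
  ]
}}

```text
clock: 38.58
tool_pos: [0.4282, -0.1851, 0.2213]
tool_rot: [-3.123, -0.218, -0.126]
force: [-0.1, 0.6, -0.9]
opening: 0.0534
```

```bash
python3 - <<'E'
from path import *
st()
H=np.array([.6615,-.1967,.085]);Q=down(-3.16)
x=[.538,-.1922]
plan([([.45,-.19,.36],Q),([x[0]-.002,x[1],.36],Q),([x[0]-.002,x[1],.325],Q)],jaw=-.25)
s=arm.read_state();c=(s['tool_pos'],R.from_rotvec(s['tool_rot']))
follow([c,([.45,-.19,.36],Q),([.538,-.192,.36],Q),([.538,-.192,.30],Q),([.42,-.183,.087],Q)])
E
```

```text
t 38.58 p [ 0.4282 -0.1851  0.2213] rv [-3.123 -0.218 -0.126] F [-0.09  0.62 -0.95] M [ 0.03  0.01 -0.03] op 0.0534 j [-0.46  0.22  2.04  0.07  0.82  0.93]
[{"x":0.011,"y":0.003,"z":-0.046,"ax":-0.003,"ay":-0.027,"az":0.065,"jaw":-0.25},{"x":0.009,"y":0.002,"z":-0.045,"ax":-0.004,"ay":-0.027,"az":0.064,"jaw":-0.25},{"x":0.009,"y":0.001,"z":-0.046,"ax":-0.003,"ay":-0.026,"az":0.065,"jaw":-0.25},{"x":0.043,"y":-0.001,"z":-0.0,"ax":-0.0,"ay":-0.0,"az":0.0,"jaw":-0.25},{"x":0.043,"y":-0.001,"z":-0.0,"ax":-0.0,"ay":-0.0,"az":0.0,"jaw":-0.25}]
[{"x":-0.0,"y":-0.0,"z":0.035,"ax":-0.0,"ay":-0.0,"az":0.0,"jaw":-0.25},{"x":0,"y":0,"z":0,"ax":0,"ay":0,"az":0,"jaw":-0.25},{"x":0,"y":0,"z":0,"ax":0,"ay":0,"az":0,"jaw":-0.25},{"x":0,"y":0,"z":0,"ax":0,"ay":0,"az":0,"jaw":-0.25},{"x":0,"y":0,"z":0,"ax":0,"ay":0,"az":0,"jaw":-0.25}]
[ 0.45 -0.19  0.36] [-0.4   0.11  1.8  -0.    1.23  1.23] max dj4 0.01
[ 0.538 -0.192  0.36 ] [-0.34  0.24  1.64 -0.    1.26  1.28] max dj4 0.0
[ 0.538 -0.192  0.3  ] [-0.34  0.3   1.71  0.    1.13  1.28] max dj4 0.0
[ 0.42  -0.183  0.087] [-0.41  0.48  2.08 -0.    0.57  1.22] max dj4 0.0
```

Call:
{"method": "jog_arm", "body": {
  "deltas": [
    {"x": 0.011,"y": 0.003,"z": -0.046,"ax": -0.003,"ay": -0.027,"az": 0.065,"jaw": -0.25},
    {"x": 0.009,"y": 0.002,"z": -0.045,"ax": -0.004,"ay": -0.027,"az": 0.064,"jaw": -0.25},
    {"x": 0.009,"y": 0.001,"z": -0.046,"ax": -0.003,"ay": -0.026,"az": 0.065,"jaw": -0.25},
    {"x": 0.045,"y": -0.001,"z": 0,"ax": 0,"ay": 0,"az": 0,"jaw": -0.25},
    {"x": 0.045,"y": -0.002,"z": 0,"ax": 0,"ay": 0,"az": 0,"jaw": -0.25}
  ]
}}

```text
clock: 39.2
tool_pos: [0.5414, -0.192, 0.3609]
tool_rot: [-3.14, 0.087, -0.006]
force: [-0.0, -0.0, -0.3]
opening: 0.0538
```

```bash
python3 - <<'E'
from path import *
s=snap('wrist','w11');s=snap('wrist','w11');st()
print('handle expected px',proj(s,[.5434,-.1924,.2886]),'tab end',proj(s,[.531,-.192,.309]))
g=cv2.cvtColor(s['image'],cv2.COLOR_RGB2GRAY)
u,v=map(int,proj(s,[.5434,-.1924,.2886]))
print(g.shape, [ ''.join('#' if x<45 else '.' for x in row) for row in g[max(0,v-60):v+60:8,u-120:u+120:6]].__str__().replace(',','\n'))
plan([([.5404,-.1925,.335],down(-3.16),.0601),([.5404,-.1925,.3],down(-3.16),.018)],jaw=-.25)
E
```

```text
t 39.3 p [ 0.5434 -0.1919  0.3595] rv [-3.14   0.084 -0.006] F [ 0.3   0.31 -0.91] M [-0.   -0.02  0.01] op 0.0534 j [-0.36  0.25  1.64  0.    1.25  1.26]
handle expected px [322.3238141 227.5887869] tab end [322.92911652 260.78982439]
(400, 640) ['........................................'
 '........................................'
 '........................................'
 '........................................'
 '..................######................'
 '..................######................'
 '.......................#................'
 '.................#.....#................'
 '.................#.....#................'
 '.................#######................'
 '.........#.......#######......##........'
 '#....#..###......#######......##..##....'
 '....#...###......#######......###..##...'
 '...##..####...................####..##..'
 '.####..####...................####..###.']
[{"x":-0.003,"y":0.001,"z":0.025,"ax":-0.001,"ay":-0.004,"az":0.001,"jaw":-0.25},{"x":-0.0,"y":-0.0,"z":0.017,"ax":0.0,"ay":0.0,"az":0.0,"jaw":-0.25},{"x":-0.0,"y":-0.0,"z":0.018,"ax":0.0,"ay":0.0,"az":0.0,"jaw":-0.25},{"x":0,"y":0,"z":0,"ax":0,"ay":0,"az":0,"jaw":-0.25},{"x":0,"y":0,"z":0,"ax":0,"ay":0,"az":0,"jaw":-0.25}]
```

Call:
{"method": "jog_arm", "body": {
  "deltas": [
    {"x": -0.002,"y": 0,"z": 0.025,"ax": 0,"ay": -0.004,"az": 0,"jaw": -0.1},
    {"x": 0,"y": 0,"z": 0.017,"ax": 0,"ay": 0,"az": 0,"jaw": -0.1},
    {"x": 0,"y": 0,"z": 0.017,"ax": 0,"ay": 0,"az": 0,"jaw": 0},
    {"x": 0,"y": 0,"z": 0,"ax": 0,"ay": 0,"az": 0,"jaw": 0.2},
    {"x": 0,"y": 0,"z": 0,"ax": 0,"ay": 0,"az": 0,"jaw": 0.35}
  ]
}}

```text
clock: 39.92
tool_pos: [0.5386, -0.192, 0.3015]
tool_rot: [-3.14, 0.086, 0.001]
force: [-0.0, 0.4, 0.5]
opening: 0.0278
```

Call:
{"method": "jog_arm", "body": {
  "deltas": [
    {"x": 0,"y": 0,"z": 0,"ax": 0,"ay": 0,"az": 0,"jaw": 0.5},
    {"x": 0,"y": 0,"z": 0,"ax": 0,"ay": 0,"az": 0,"jaw": 0.7},
    {"x": 0,"y": 0,"z": 0,"ax": 0,"ay": 0,"az": 0,"jaw": 0.8},
    {"x": 0,"y": 0,"z": 0,"ax": 0,"ay": 0,"az": 0,"jaw": 0.8},
    {"x": 0,"y": 0,"z": 0,"ax": 0,"ay": 0,"az": 0,"jaw": 0.8}
  ],
  "newtons": 25
}}

```text
clock: 40.55
tool_pos: [0.5386, -0.1925, 0.3017]
tool_rot: [3.14, -0.087, -0.0]
force: [-1.6, -5.3, 3.1]
opening: 0.0237
```

```bash
python3 - <<'E'
from path import *
st()
E
```

```text
t 40.55 p [ 0.5386 -0.1925  0.3017] rv [ 3.14  -0.087 -0.   ] F [-1.56 -5.28  3.12] M [-0.77  0.25 -0.12] op 0.0237 j [-0.36  0.3   1.71 -0.    1.14  1.26]
```

```bash
cat > arc.py <<'E'
from h import *
import sys
H=np.array([.6615,-.1967,.085]);y=np.radians(-3.16);ux=np.array([np.cos(y),np.sin(y),0])
s=arm.read_state();G=np.array(s['tool_pos'])-[0,0,.006];d=G-H;r=np.hypot(d@ux,d[2]);ph=np.arctan2(d[2],-(d@ux))
st();print('r',r,'phi',ph)
steps=[.045]*20+[.0165]*10 if len(sys.argv)<2 else eval(sys.argv[1])
p=np.array([d@ux,d[2]]);out=[]
for a in steps:
    ph-=a;q=r*np.array([-np.cos(ph),np.sin(ph)]);dd=np.round(q-p,4);p=p+dd;out.append((dd[0],-dd[1]))
for i in range(0,len(out),5): print([f'x{a:.4f} z{b:.4f}' for a,b in out[i:i+5]])
print('end phi',ph)
E
python3 arc.py
```

```text
t 40.55 p [ 0.5386 -0.1925  0.3017] rv [ 3.14  -0.087 -0.   ] F [-1.56 -5.28  3.12] M [-0.77  0.25 -0.12] op 0.0237 j [-0.36  0.3   1.71 -0.    1.14  1.26]
r 0.24396145275074416 phi 1.0425242884649497
['x-0.0094 z0.0057', 'x-0.0090 z0.0062', 'x-0.0088 z0.0066', 'x-0.0085 z0.0069', 'x-0.0082 z0.0073']
['x-0.0078 z0.0077', 'x-0.0075 z0.0081', 'x-0.0071 z0.0083', 'x-0.0068 z0.0087', 'x-0.0063 z0.0090']
['x-0.0059 z0.0092', 'x-0.0055 z0.0095', 'x-0.0051 z0.0097', 'x-0.0046 z0.0100', 'x-0.0042 z0.0101']
['x-0.0037 z0.0104', 'x-0.0033 z0.0105', 'x-0.0027 z0.0106', 'x-0.0023 z0.0107', 'x-0.0018 z0.0109']
['x-0.0006 z0.0039', 'x-0.0004 z0.0040', 'x-0.0004 z0.0040', 'x-0.0004 z0.0041', 'x-0.0003 z0.0040']
['x-0.0002 z0.0040', 'x-0.0001 z0.0040', 'x-0.0001 z0.0040', 'x0.0000 z0.0041', 'x0.0001 z0.0040']
end phi -0.022475711535050666
```

Call:
{"method": "jog_arm", "body": {
  "deltas": [
    {"x": -0.0094,"y": 0,"z": 0.0057,"ax": 0,"ay": 0,"az": 0,"jaw": 0.8},
    {"x": -0.009,"y": 0,"z": 0.0062,"ax": 0,"ay": 0,"az": 0,"jaw": 0.8},
    {"x": -0.0088,"y": 0,"z": 0.0066,"ax": 0,"ay": 0,"az": 0,"jaw": 0.8},
    {"x": -0.0085,"y": 0,"z": 0.0069,"ax": 0,"ay": 0,"az": 0,"jaw": 0.8},
    {"x": -0.0082,"y": 0,"z": 0.0073,"ax": 0,"ay": 0,"az": 0,"jaw": 0.8}
  ]
}}

```text
clock: 41.18
tool_pos: [0.4942, -0.1899, 0.2691]
tool_rot: [3.14, -0.086, -0.0]
force: [-3.8, -4.1, 4.6]
opening: 0.0235
```

```bash
python3 arc.py '[.045]*15+[.0165]*10'
```

```text
t 41.17 p [ 0.4942 -0.1899  0.2691] rv [ 3.14  -0.086 -0.   ] F [-3.85 -4.06  4.62] M [-0.81  0.21 -0.16] op 0.0235 j [-0.39  0.27  1.83 -0.    1.05  1.24]
r 0.24441080334067394 phi 0.8163757668224767
['x-0.0078 z0.0077', 'x-0.0075 z0.0081', 'x-0.0071 z0.0083', 'x-0.0068 z0.0087', 'x-0.0063 z0.0090']
['x-0.0059 z0.0093', 'x-0.0055 z0.0095', 'x-0.0051 z0.0098', 'x-0.0046 z0.0100', 'x-0.0042 z0.0101']
['x-0.0037 z0.0104', 'x-0.0032 z0.0105', 'x-0.0028 z0.0106', 'x-0.0023 z0.0108', 'x-0.0018 z0.0109']
['x-0.0005 z0.0040', 'x-0.0005 z0.0040', 'x-0.0004 z0.0040', 'x-0.0003 z0.0040', 'x-0.0003 z0.0040']
['x-0.0002 z0.0040', 'x-0.0001 z0.0041', 'x-0.0001 z0.0040', 'x-0.0000 z0.0040', 'x0.0000 z0.0041']
end phi -0.023624233177523463
```

Tracking the arc well with low forces, so I'll continue.

Call:
{"method": "jog_arm", "body": {
  "deltas": [
    {"x": -0.0078,"y": 0,"z": 0.0077,"ax": 0,"ay": 0,"az": 0,"jaw": 0.8},
    {"x": -0.0075,"y": 0,"z": 0.0081,"ax": 0,"ay": 0,"az": 0,"jaw": 0.8},
    {"x": -0.0071,"y": 0,"z": 0.0083,"ax": 0,"ay": 0,"az": 0,"jaw": 0.8},
    {"x": -0.0068,"y": 0,"z": 0.0087,"ax": 0,"ay": 0,"az": 0,"jaw": 0.8},
    {"x": -0.0063,"y": 0,"z": 0.009,"ax": 0,"ay": 0,"az": 0,"jaw": 0.8}
  ]
}}

```text
clock: 41.8
tool_pos: [0.4583, -0.1877, 0.2267]
tool_rot: [-3.14, 0.086, 0.002]
force: [-4.3, -5.1, 3.5]
opening: 0.0234
```

Call:
{"method": "jog_arm", "body": {
  "deltas": [
    {"x": -0.0059,"y": 0,"z": 0.0093,"ax": 0,"ay": 0,"az": 0,"jaw": 0.8},
    {"x": -0.0055,"y": 0,"z": 0.0095,"ax": 0,"ay": 0,"az": 0,"jaw": 0.8},
    {"x": -0.0051,"y": 0,"z": 0.0098,"ax": 0,"ay": 0,"az": 0,"jaw": 0.8},
    {"x": -0.0046,"y": 0,"z": 0.01,"ax": 0,"ay": 0,"az": 0,"jaw": 0.8},
    {"x": -0.0042,"y": 0,"z": 0.0101,"ax": 0,"ay": 0,"az": 0,"jaw": 0.8}
  ]
}}

```text
clock: 42.42
tool_pos: [0.4332, -0.1862, 0.1778]
tool_rot: [-3.14, 0.087, 0.002]
force: [-3.1, -5.2, 1.5]
opening: 0.0235
```

```bash
python3 arc.py '[.045]*5+[.0165]*10'
```

```text
t 42.42 p [ 0.4332 -0.1862  0.1778] rv [-3.14e+00  8.70e-02  2.00e-03] F [-3.06 -5.15  1.49] M [-0.79  0.25 -0.11] op 0.0235 j [-0.43  0.32  2.02 -0.    0.8   1.2 ]
r 0.24448453164187206 phi 0.36290510501096523
['x-0.0037 z0.0104', 'x-0.0032 z0.0105', 'x-0.0027 z0.0107', 'x-0.0022 z0.0107', 'x-0.0018 z0.0109']
['x-0.0005 z0.0040', 'x-0.0005 z0.0040', 'x-0.0004 z0.0040', 'x-0.0003 z0.0040', 'x-0.0002 z0.0041']
['x-0.0002 z0.0040', 'x-0.0002 z0.0040', 'x-0.0000 z0.0040', 'x-0.0000 z0.0041', 'x0.0001 z0.0040']
end phi -0.027094894989034696
```

Call:
{"method": "jog_arm", "body": {
  "deltas": [
    {"x": -0.0037,"y": 0,"z": 0.0104,"ax": 0,"ay": 0,"az": 0,"jaw": 0.8},
    {"x": -0.0032,"y": 0,"z": 0.0105,"ax": 0,"ay": 0,"az": 0,"jaw": 0.8},
    {"x": -0.0027,"y": 0,"z": 0.0107,"ax": 0,"ay": 0,"az": 0,"jaw": 0.8},
    {"x": -0.0022,"y": 0,"z": 0.0107,"ax": 0,"ay": 0,"az": 0,"jaw": 0.8},
    {"x": -0.0016,"y": 0,"z": 0.009,"ax": 0,"ay": 0,"az": 0,"jaw": 0.8}
  ]
}}

```text
clock: 43.05
tool_pos: [0.4199, -0.1854, 0.1264]
tool_rot: [-3.14, 0.087, 0.002]
force: [-2.4, -5.4, 0.8]
opening: 0.0235
```

Call:
{"method": "jog_arm", "body": {
  "deltas": [
    {"x": -0.0006,"y": 0,"z": 0.005,"ax": 0,"ay": 0,"az": 0,"jaw": 0.8},
    {"x": -0.0005,"y": 0,"z": 0.004,"ax": 0,"ay": 0,"az": 0,"jaw": 0.8},
    {"x": -0.0004,"y": 0,"z": 0.004,"ax": 0,"ay": 0,"az": 0,"jaw": 0.8},
    {"x": -0.0003,"y": 0,"z": 0.004,"ax": 0,"ay": 0,"az": 0,"jaw": 0.8},
    {"x": -0.0002,"y": 0,"z": 0.004,"ax": 0,"ay": 0,"az": 0,"jaw": 0.8}
  ]
}}

```text
clock: 43.68
tool_pos: [0.4179, -0.1853, 0.1055]
tool_rot: [-3.14, 0.087, 0.002]
force: [-4.3, -5.4, 0.9]
opening: 0.0234
```

```bash
python3 arc.py '[.01]*10'
```

```text
t 43.67 p [ 0.4179 -0.1853  0.1055] rv [-3.14e+00  8.70e-02  2.00e-03] F [-4.31 -5.39  0.87] M [-0.9   0.35 -0.18] op 0.0234 j [-0.44  0.44  2.08 -0.    0.62  1.18]
r 0.24430991737265115 phi 0.05953331424290168
['x-0.0001 z0.0024', 'x-0.0001 z0.0025', 'x-0.0001 z0.0024', 'x-0.0001 z0.0025', 'x-0.0000 z0.0024']
['x-0.0000 z0.0025', 'x-0.0000 z0.0024', 'x0.0000 z0.0024', 'x0.0001 z0.0025', 'x0.0001 z0.0024']
end phi -0.04046668575709833
```

Call:
{"method": "jog_arm", "body": {
  "deltas": [
    {"x": -0.0002,"y": 0,"z": 0.003,"ax": 0,"ay": 0,"az": 0,"jaw": 0.8},
    {"x": -0.0001,"y": 0,"z": 0.003,"ax": 0,"ay": 0,"az": 0,"jaw": 0.8},
    {"x": -0.0001,"y": 0,"z": 0.003,"ax": 0,"ay": 0,"az": 0,"jaw": 0.8},
    {"x": 0,"y": 0,"z": 0.003,"ax": 0,"ay": 0,"az": 0,"jaw": 0.8},
    {"x": 0,"y": 0,"z": 0.002,"ax": 0,"ay": 0,"az": 0,"jaw": 0.8}
  ]
}}

```text
clock: 44.3
tool_pos: [0.4176, -0.1852, 0.0916]
tool_rot: [-3.14, 0.087, 0.002]
force: [-3.1, -5.4, 0.1]
opening: 0.0234
```

Call:
{"method": "jog_arm", "body": {
  "deltas": [
    {"x": 0,"y": 0,"z": 0.002,"ax": 0,"ay": 0,"az": 0,"jaw": 0.8},
    {"x": 0,"y": 0,"z": 0.001,"ax": 0,"ay": 0,"az": 0,"jaw": 0.8},
    {"x": 0,"y": 0,"z": 0.001,"ax": 0,"ay": 0,"az": 0,"jaw": 0.8},
    {"x": 0,"y": 0,"z": 0.001,"ax": 0,"ay": 0,"az": 0,"jaw": 0.8},
    {"x": 0,"y": 0,"z": 0.001,"ax": 0,"ay": 0,"az": 0,"jaw": 0.8}
  ]
}}

```text
clock: 44.92
tool_pos: [0.4177, -0.1853, 0.0872]
tool_rot: [-3.14, 0.087, 0.002]
force: [-8.5, -1.7, 31.0]
opening: 0.0237
```

Call:
{"method": "jog_arm", "body": {
  "deltas": [
    {"x": 0,"y": 0,"z": -0.001,"ax": 0,"ay": 0,"az": 0,"jaw": 0.8},
    {"x": 0,"y": 0,"z": 0,"ax": 0,"ay": 0,"az": 0,"jaw": 0.3},
    {"x": 0,"y": 0,"z": 0,"ax": 0,"ay": 0,"az": 0,"jaw": 0.1},
    {"x": 0,"y": 0,"z": 0,"ax": 0,"ay": 0,"az": 0,"jaw": -0.1},
    {"x": 0,"y": 0,"z": 0,"ax": 0,"ay": 0,"az": 0,"jaw": -0.1}
  ]
}}

```text
clock: 45.55
tool_pos: [0.4177, -0.1849, 0.0864]
tool_rot: [-3.139, 0.086, 0.003]
force: [0.4, 0.9, 0.1]
opening: 0.0473
```

Call:
{"method": "jog_arm", "body": {
  "deltas": [
    {"x": -0.001,"y": 0,"z": -0.005,"ax": 0,"ay": 0,"az": 0,"jaw": -0.1},
    {"x": -0.002,"y": 0,"z": -0.015,"ax": 0,"ay": 0,"az": 0,"jaw": -0.1},
    {"x": -0.004,"y": 0,"z": -0.05,"ax": 0,"ay": 0,"az": 0,"jaw": -0.1},
    {"x": -0.01,"y": 0,"z": -0.06,"ax": 0,"ay": 0,"az": 0,"jaw": -0.1},
    {"x": -0.02,"y": 0,"z": -0.055,"ax": 0,"ay": 0,"az": 0,"jaw": -0.1}
  ]
}}

```text
clock: 46.18
tool_pos: [0.3809, -0.1832, 0.2746]
tool_rot: [3.14, -0.086, 0.001]
force: [0.5, -0.7, -0.5]
opening: 0.0467
```

```bash
python3 - <<'E'
from path import *
st();s=snap('wrist','w12');s=snap('wrist','w12');st()
O=np.array([.5317,-.1895,0]);y=np.radians(-3.16);ux=np.array([np.cos(y),np.sin(y),0])
T=snap('side','side9');g=cv2.cvtColor(T['image'],cv2.COLOR_RGB2GRAY)
for n,S in(('wrist',s),('side',T)):
    h=proj(S,O-.103*ux+[0,0,.081]);G=cv2.cvtColor(S['image'],cv2.COLOR_RGB2GRAY);u,v=map(int,h.round());k=3 if n=='wrist' else 1
    print(n,'handle closed expected px',h);print('\n'.join(''.join('#' if q<45 else '.' for q in r) for r in G[max(0,v-18*k):v+18*k:2*k,max(0,u-24*k):u+24*k:k]))
for n,S in(('side',T),):
    print([(np.round(d['pixel']),np.round(at(S,d['pixel'],.02),3)) for d in arm.boxes_of(n,'plate_a')])
P=snap('top');print([(np.round(d['pixel']),np.round(at(P,d['pixel'],.024),3)) for d in arm.boxes_of('top','plate_a')])
E
```

```text
t 46.17 p [ 0.3809 -0.1832  0.2746] rv [ 3.14e+00 -8.60e-02  1.00e-03] F [ 0.51 -0.71 -0.5 ] M [-0.01 -0.06  0.03] op 0.0467 j [-0.48  0.09  2.04  0.    1.01  1.15]
t 46.27 p [ 0.382  -0.1841  0.2779] rv [ 3.136 -0.087  0.013] F [ 0.69 -0.17 -0.74] M [-0.01  0.02 -0.01] op 0.047 j [-0.48  0.09  2.03 -0.    1.01  1.15]
wrist handle closed expected px [317.67874068 132.00471303]
................................................
................................................
................................................
................................................
................................................
................................................
.....................########...................
.....................########...................
########...........##########...................
................................................
.....................#.##.#.....................
.....................########...................
................................................
................................................
.....................########.....
[... 722 characters left out ...]
............###########..............
.........................########...............
........................#.......................
......................##........................
.....................##.........................
....................##..........................
...................##...........................
..................##............................
[(array([264., 364.]), array([0.475, 0.404, 0.02 ])), (array([239., 289.]), array([0.612, 0.28 , 0.02 ])), (array([268., 234.]), array([0.625, 0.113, 0.02 ]))]
[(array([280., 183.]), array([0.619, 0.117, 0.024])), (array([200., 220.]), array([0.493, 0.39 , 0.024])), (array([232., 184.]), array([0.617, 0.284, 0.024]))]
```

```bash
python3 -c "
from h import *
print(arm.finish_job());st()"
```

```text
the job is handed in; nothing more can be done
None
the job is handed in; nothing more can be done
```

The job is handed in at about 46 s. The two polished plates are against the back fence, the ground one is on the scanner's glass stage, and the cover is closed.

- **Telling the plates apart:** I pressed and slid each one. The left column gave a drag/press of about 0.09–0.15 and the right about 0.04–0.08. The middle column gave about 0.19–0.25 in every slide, including a retest, so I took it as the ground plate.
- **Doubt on that:** the middle plate's value is clearly higher than the other two but well below the stated 0.5. I put this down to the finger slipping on the plate. However, the pictures showed the plate moving along with the finger, which doesn't fit slipping. The choice rests on the contrast between the three plates.
- **Polished plates:** both were pushed square against the fence with two fingertips until I felt 9–15 N. The last detections put them at x of about 0.617–0.625, matching the fence position.
- **Ground plate:** it was carried with the hand leaning back 40°, lowered until about 12 N of contact at the predicted height, and released. A close picture shows it between all four locators.
- **Cover:** it was held by its handle all the way down and met its stop with 31 N within 1 mm of the predicted closed height. After release, dark pixels matching the tab showed at the expected closed position in the wrist and side images, and the gripper was clear.
- **Not checked:** I had used all 12 picture views before closing the cover, so the final state was checked only by numbers, not by eye. I did not touch the other things on the bench on purpose, but made no final check that they had stayed put.

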